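# Tip the lost scoop out of the tall tea caddy

### The arm

A 6-joint arm with a two-finger parallel gripper is mounted at the origin on the work surface. World frame = base frame: x ahead of the robot, y to its left, z up, the work surface at z = 0. Lengths are in m, angles in rad, forces in N, time in s.
With the tool pointing down it reaches from about 0.4 to 0.825 m from the base axis. Payload 7 kg.
Tool frame: the origin (TCP) lies on the mounting face of the last link; the fingertips stand 178 mm ahead of it and the grasp point (between the pads) lies arm.grip_depth ahead of it (arm.grip_depth is the distance from the TCP to the grasp point, in m); z points along the fingers, y is the direction in which the jaws open and shut (so a half turn about z gives the same grasp; the last joint's range is limited). The gripper opens to 88 mm and grips with 3 to 60 N. Pads are 19 mm wide; open, the fingers measure 130 mm over their backs; the gripper's body (78 mm by 193 mm) begins 47 mm behind the grasp point.
Start: joints at [-1.005, 0.359, 0.012, 0, -1.224, -0.288], TCP at [0.185, -0.649, 0.405] pointing down, gripper open.
Joint ranges: [-3.07, 3.07], [-1.43, 2.12], [-1.02, 1.25], [-3.03, 1.67], [-3.05, -0], [-3.03, 3.03]. Speed limits (rad/s): [2.39, 2.39, 3.01, 3.14, 3.14, 3.14].

### API

Orientations are given as [roll, pitch, yaw] about the fixed x, y, z axes, in that order (R = Rz(yaw) Ry(pitch) Rx(roll)).
In Python, from station import arm gives the robot as it stands.
- The arm moves only by the tool carry_out, never from a script. Its argument "targets" is a list that holds one entry, the list of rows, each a list of 7 numbers: the turn, a rotation vector about the tool's x, y, z in units of 8 degrees (1.0 is 8 degrees), then the shift along the tool's x, y, z in units of 2.5 cm (1.0 is 2.5 cm), then the opening, from -1 (shut) to 1 (fully open). A call has 1 to 20 rows; each row shifts and turns the commanded pose from where the row before left it, along the tool's axes as they then stand; what a row does not reach is not made up. A row lasts 1/8 s, in which the tool goes at most 62.5 mm and 10.7 degrees, less where a joint would pass 70% of its speed; a pose out of reach is approached as far as the arm can. A call with a number of a shift or a turn outside -1 to 1 is refused whole. A call with a gripper value outside its range is refused whole. The fingers move at their own pace and stop on an object; "squeeze" is the grip in N (left out, the last holds). Time passes only in rows, so rows that do not move let the fingers close. It gives the time, the measured TCP pose, the force and the opening at its end, in the units of the state.
- arm.get_state(): the state, without advancing time (a new reading comes with each control period).
- arm.grab_frame(name): name is "scene" or "top"; returns (picture, depth): 480x640x3 uint8, red, green, blue; 480x640 float32, m along the optical axis (not along the pixel's ray), 0 where there is no reading.
- arm.camera_model(name): a dict with "camera_matrix" (3x3 intrinsics, pixels), "world_from_camera" (4x4, takes a point from camera to world coordinates). Camera axes: x right, y down, z forward; pixel columns grow to the right and rows downward; lengths in m; the calibration is good to about 2 mm. A picture is of the moment at which its call begins. camera_model takes no time and is no camera call.
- arm.job_done(): hands the job in, once; it reports no verdict.
Trained networks look in the newest picture that a camera, given by its name, has taken for a name from the list of things; names that differ only in an ending like _2 or _b are one class to them, and where a whole thing is asked for, a point or a joint stands for the part that bears it (a point fixed in the world has none). Each returns a list of dicts, best first, with "conf" (0 to 1); they miss things now and then, are a little off and sometimes report something else, mostly with a low value. They report only what shows in the picture. A call takes as long as a camera call. They do not tell look-alikes from the thing itself.
- arm.spot_in(camera, query): "point" ([row, column] in pixels, amid what is visible of it).
- arm.landmark_of(camera, query): "point" ([row, column] in pixels: a listed point, or the origin of a listed thing).
The state is a dict: "t": time; "q": joint angles; "qd": joint speeds; "joint_efforts": joint torques, N m; "eef_pos": TCP position; "ee_rot": TCP orientation; "force": force on the tool from outside, world axes, zero at the start; "moment": the same for the moment, N m; "width": finger opening in m.
Only numpy, scipy, OpenCV 4.12 (cv2) and the standard library are available. Lean on these libraries where they do the work, as an engineer would, in place of code of your own. Each camera call takes 0.05 s, during which the arm holds its last target.

### The job

The little steel scoop has dropped to the bottom of the tall square tea caddy, too deep to reach. Lay the caddy on its side on the counter with the scoop still in it and let go of it, then take hold of it afresh, raise its foot and tip it mouth-down so that the scoop slides out onto the counter. Leave the caddy lying on its side on the bare counter, lay the scoop flat in the dark wooden scoop tray along the tray's length, and leave the other goods where they stand.

Things in the scene. Friction and masses are not known exactly. Their poses are not given: they have to be found in the camera images.
- caddy_mid (a point): Centre of the tall square tea caddy: plain light metal with paper labels, 60 x 60 outside, 190 high, walls and floor 4 thick, open at the top, about 0.25 kg. Loose; stands upright at the start, left or right on the counter. z runs from foot to open mouth, x and y are square to the faces. Friction on the scoop is 0.5 to 0.7: it must lean 25 to 40 degrees mouth-down before the scoop slides.
- caddy_mouth (a point): Centre of the caddy's open mouth, 95 from its centre along its z; same axes.
- scoop_mid (a point): Mid-length of the small steel scoop, 95 long, 50 g, standing bowl down in the caddy, its handle end 90 below the mouth. z runs from bowl to handle end. Bowl end: 34 wide (x), 22 thick (y), 42 long (z), walls 3, open to +y. Handle: bar 12 (x) by 8 (y), 53 long, in line with the bowl's middle. Out on the counter it lies on any side of the bowl, level.
- scoop_bowl (a point): Middle of the scoop's bowl, 26.5 from scoop_mid towards the bowl end (-z of the scoop), the place to grip it, across its 34 width or its 22 thickness; same axes.
- rest: Scoop tray of dark wood, fixed to the counter: an open shallow tray 146 long (x) by 104 wide (y), walls 8 thick and 14 high, inner floor 130 by 88, 8 above the counter. Origin at the centre of its underside, x along its length. It lies on the side of the counter where the caddy does not stand; the counter between the two is clear.
- flat_tin_mid (a point): Middle of a bystander, half-way up: low round steel tin, 72 across, 30 high. Loose, to be left alone.
- small_tin_mid (a point): Middle of a bystander, half-way up: low round steel tin, 60 across, 28 high. Loose, to be left alone.
- gold_carton_mid (a point): Middle of a bystander, half-way up: gold carton 45 x 65 x 120 high. Loose, to be left alone.
- small_carton_mid (a point): Middle of a bystander, half-way up: gold carton 45 x 60 x 90 high. Loose, to be left alone.
- jar_mid (a point): Middle of a bystander, half-way up: brown glass jar, 68 across, 100 high. Loose, to be left alone.
- tall_tin_mid (a point): Middle of a bystander, half-way up: round tin, 72 across, 110 high. Loose, to be left alone.
There are look-alikes about, which are no part of the job. Of the things like the rest, leave any that is green; of the rest the larger one is meant.

How it is judged:
By the outcome, as a careful person would: the job done as asked, in the order asked, and still so for the second after the job is handed in, with the robot touching nothing.
It also fails if it takes over 72 s, if anything falls off the work surface, if the arm or the gripper's body presses on something with over 40 N, if the wrist force passes 120 N, or if a joint passes its speed limit or range.

## Working session

There is one attempt and no reset: what is moved stays moved. The work goes in short steps, Python scripts to look and compute and a tool call to move; the robot and the scene stay as the last step left them, time stands still between calls to the robot, and variables do not carry over. Pictures are saved under pics/ and viewed, and the job is handed in when it is done.

Besides the shell and the picture viewer there is one more tool, called after "Call:" by a JSON object that holds its "op" and its "data", one argument or row to a line. carry_out: Moves the arm, as the interface text tells. Its arguments: {"type":"object","properties":{"targets":{"type":"array"},"squeeze":{"type":"number"}},"required":["targets"]}

```bash
ls; mkdir -p pics; python3 - <<'E'
from station import arm
import cv2,numpy as np
print(arm.grip_depth, arm.get_state())
for n in ("scene","top"):
    p,d=arm.grab_frame(n); cv2.imwrite(f"pics/{n}0.png",p[:,:,::-1]); np.save(f"/tmp/{n}.npy",d)
    m=arm.camera_model(n); print(np.round(m["camera_matrix"],1).tolist(),np.round(m["world_from_camera"],3).tolist())
E
```

```text
pics
0.1593 {'t': 0.0, 'q': array([-1.00486666e+00,  3.59375579e-01,  1.10302477e-02, -3.88531342e-04,
       -1.22408799e+00, -2.88116018e-01]), 'qd': array([ 5.27363794e-04, -7.60803436e-05, -1.25171090e-03,  1.96003545e-04,
        1.62765958e-03, -3.38541756e-04]), 'joint_efforts': array([-7.63051848e-04, -5.82726753e+01,  2.93056512e+01,  6.99719444e+00,
        6.95014576e-03, -1.33099084e-04]), 'eef_pos': array([ 0.18507601, -0.64891333,  0.40371038]), 'ee_rot': array([ 3.13991934e+00, -1.15009394e-04, -2.86391124e+00]), 'force': array([0.36184731, 0.05362852, 0.83818368]), 'moment': array([0.02552412, 0.01907186, 0.06608138]), 'width': 0.08731093275163944}
[[611.3, 0.0, 329.1], [0.0, 611.3, 244.9], [0.0, 0.0, 1.0]] [[0.703, 0.565, -0.432, 1.161], [0.711, -0.553, 0.434, -0.666], [0.006, -0.612, -0.79, 1.306], [0.0, 0.0, 0.0, 1.0]]
[[615.3, 0.0, 319.7], [0.0, 615.3, 236.0], [0.0, 0.0, 1.0]] [[0.015, -0.994, 0.104, 0.362], [-1.0, -0.017, -0.019, 0.017], [0.02, -0.104, -0.994, 1.681], [0.0, 0.0, 0.0, 1.0]]
```

View pics/scene0.png

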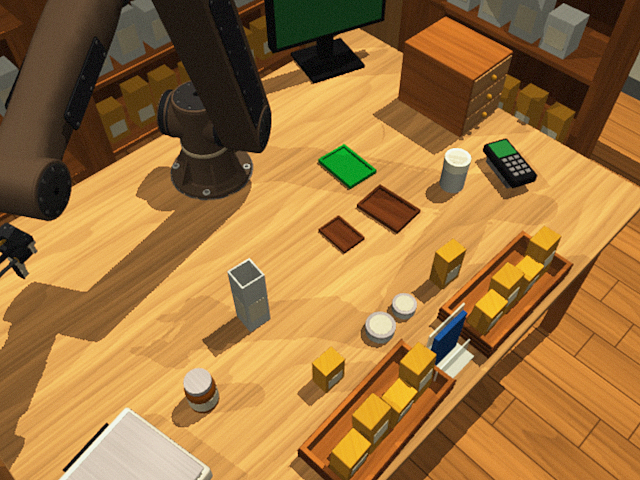

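View pics/top0.png

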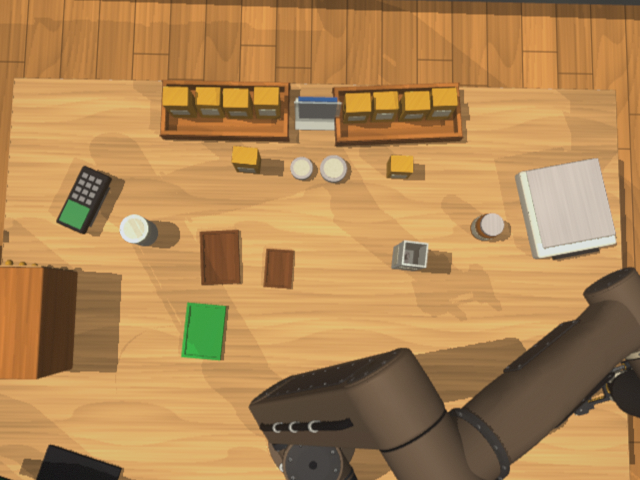

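The top view shows the caddy at about (row 255, col 412). There are three trays: large brown (257,220), small brown (268,279) and green (331,205). The large brown one fits, since it is dark wood and bigger than the other brown one. I'll measure it and confirm with a crop.

```bash
cat > h.py <<'E'
from station import arm
import cv2,numpy as np
from scipy.spatial.transform import Rotation as R
def cloud(n,d):
    m=arm.camera_model(n);K=np.array(m["camera_matrix"]);T=np.array(m["world_from_camera"])
    v,u=np.mgrid[:480,:640]
    P=np.stack([(u-K[0,2])/K[0,0]*d,(v-K[1,2])/K[1,1]*d,d],-1)
    W=P@T[:3,:3].T+T[:3,3]; W[d==0]=np.nan
    return W
def pix(n,p):
    m=arm.camera_model(n);K=np.array(m["camera_matrix"]);T=np.linalg.inv(np.array(m["world_from_camera"]))
    c=T[:3,:3]@np.array(p)+T[:3,3]; c=K@c; return c[1]/c[2],c[0]/c[2]
def ray(n,rc,z):
    m=arm.camera_model(n);K=np.array(m["camera_matrix"]);T=np.array(m["world_from_camera"])
    r=T[:3,:3]@np.linalg.inv(K)@np.array([rc[1],rc[0],1.0]); o=T[:3,3]
    return o+r*(z-o[2])/r[2]
def rect(pts):
    (c,s,a)=cv2.minAreaRect((pts*1000).astype(np.float32)); return np.round(c,1),np.round(s,1),round(a,1)
E
python3 - <<'E'
from h import *
p=cv2.imread("pics/top0.png")
for q in ["caddy_mid","caddy_mouth","rest","flat_tin_mid","small_tin_mid","gold_carton_mid","small_carton_mid","jar_mid","tall_tin_mid","scoop_mid"]:
    print(q,[(np.round(r["point"]).tolist(),round(r["conf"],2)) for r in arm.landmark_of("top",q)][:4],[(np.round(r["point"]).tolist(),round(r["conf"],2)) for r in arm.landmark_of("scene",q)][:3])
W={n:cloud(n,np.load(f"/tmp/{n}.npy")) for n in("scene","top")}
for n in W:
  w=W[n].reshape(-1,3)
  for nm,(x0,x1,y0,y1),zs in [("caddy",(.25,.45,-.3,-.1),[(.17,.21),(.05,.21)]),("tray",(.24,.46,.16,.4),[(.010,.03),(.003,.03)])]:
    for z0,z1 in zs:
      k=(w[:,0]>x0)&(w[:,0]<x1)&(w[:,1]>y0)&(w[:,1]<y1)&(w[:,2]>z0)&(w[:,2]<z1)
      print(n,nm,z0,k.sum(),rect(w[k][:,:2]) if k.sum()>5 else None, np.nanmax(w[k][:,2]) if k.any() else 0)
cv2.imwrite("pics/crop0.png",np.hstack([cv2.resize(p[190:370,160:310],None,fx=2.6,fy=2.6),cv2.resize(p[225:290,380:470],None,fx=3,fy=7.2)[:468]]))
E
```

```text
caddy_mid [([257.0, 406.0], 0.76)] [([294.0, 252.0], 0.57)]
caddy_mouth [([255.0, 415.0], 0.83)] [([272.0, 244.0], 0.71), ([305.0, 404.0], 0.6), ([266.0, 449.0], 0.16)]
rest [([267.0, 280.0], 0.92), ([257.0, 222.0], 0.81), ([334.0, 204.0], 0.7)] [([237.0, 338.0], 0.97), ([170.0, 345.0], 0.94), ([208.0, 386.0], 0.79)]
flat_tin_mid [([168.0, 334.0], 0.74), ([256.0, 222.0], 0.21)] [([328.0, 380.0], 0.65)]
small_tin_mid [([169.0, 299.0], 0.92)] [([304.0, 403.0], 0.88), ([263.0, 447.0], 0.53)]
gold_carton_mid [([158.0, 248.0], 0.83)] [([268.0, 446.0], 0.71), ([306.0, 405.0], 0.7)]
small_carton_mid [([164.0, 402.0], 0.58)] [([370.0, 327.0], 0.74)]
jar_mid [([226.0, 489.0], 0.59), ([165.0, 400.0], 0.42), ([162.0, 249.0], 0.35), ([169.0, 296.0], 0.21)] [([391.0, 201.0], 0.94)]
tall_tin_mid [([226.0, 139.0], 0.87)] [([165.0, 455.0], 0.82)]
scoop_mid [([257.0, 404.0], 0.63)] []
scene caddy 0.17 61 (array([ 447. , -239.7]), array([59.2,  5.9]), 89.2) 0.19539404579090824
scene caddy 0.05 136 (array([ 446.8, -239.8]), array([59.2,  6.4]), 89.9) 0.19539404579090824
scene tray 0.01 1144 (array([350.2, 276.7]), array([216.2, 222.7]), 88.5) 0.024940965212022492
scene tray 0.003 2936 (array([350., 280.]), array([219.8, 239.9]), 0.0) 0.024940965212022492
top caddy 0.17 32 (array([ 449.3, -240.7]), array([58. ,  4.1]), 84.6) 0.19590242420585846
top caddy 0.05 109 (array([ 447.3, -240.5]), array([57.8,  4.5]), 88.9) 0.19590242420585846
top tray 0.01 1235 (array([350.6, 280.7]), array([219.1, 238.1]), 0.6) 0.027405594921315224
top tray 0.003 3655 (array([350.1, 279.9]), array([219.7, 239.9]), 0.0) 0.027405594921315224
```

View pics/crop0.png

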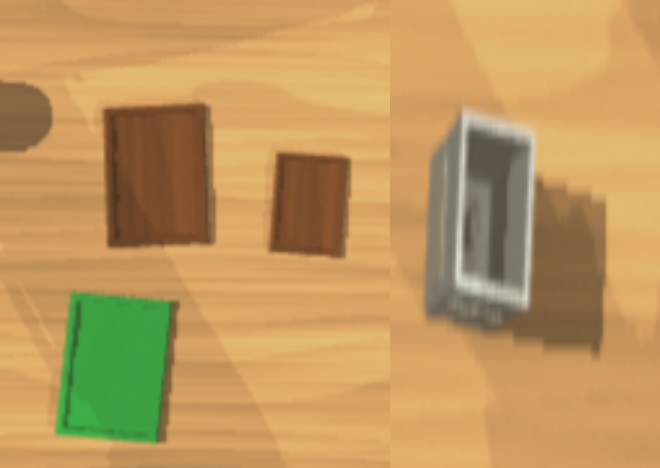

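The crop confirms it: the large dark-brown tray at (257,220), next to a smaller brown one and the green one. My measuring windows were placed wrong, so I'll redo them.

```bash
python3 - <<'E'
from h import *
W={n:cloud(n,np.load(f"/tmp/{n}.npy")) for n in("scene","top")}
for n,rc in [("top",(257,220)),("top",(255,412)),("scene",(208,386)),("top",(268,279)),("top",(331,205))]: print(n,rc,np.round(W[n][rc],3))
for n in W:
  w=W[n].reshape(-1,3)
  for nm,(x0,x1,y0,y1),zs in [("caddy",(.39,.56,-.32,-.15),[(.182,.2),(.1,.2),(.02,.2)]),("tray",(.39,.6,.17,.38),[(.011,.03),(.004,.03)])]:
    for z0,z1 in zs:
      k=(w[:,0]>x0)&(w[:,0]<x1)&(w[:,1]>y0)&(w[:,1]<y1)&(w[:,2]>z0)&(w[:,2]<z1)
      print(n,nm,z0,k.sum(),rect(w[k][:,:2]) if k.sum()>5 else None, np.nanmax(w[k][:,2]) if k.any() else 0)
for nm,rc,z in [("flat",(168,334),.03),("small",(169,299),.028),("goldc",(156,247),.06),("smallc",(165,401),.045),("jar",(226,489),.05),("talltin",(228,139),.05),("smalltray",(268,279),.008),("green",(331,205),.01)]: print(nm,np.round(ray("top",rc,z),3))
E
```

```text
top (257, 220) [0.475 0.256 0.003]
top (255, 412) [ 0.489 -0.268  0.003]
scene (208, 386) [0.472 0.252 0.011]
top (268, 279) [0.447 0.095 0.007]
top (331, 205) [0.275 0.29  0.004]
scene caddy 0.182 323 (array([ 477.8, -240.5]), array([62.8, 65.3]), 84.7) 0.19959949158589518
scene caddy 0.1 1398 (array([ 478.3, -241.5]), array([64.5, 65.5]), 85.6) 0.19959949158589518
scene caddy 0.02 1972 (array([ 479.5, -241.6]), array([64.5, 67.8]), 85.6) 0.19959949158589518
scene tray 0.011 962 (array([480.5, 253. ]), array([178.6, 173.5]), 25.3) 0.024762170235072434
scene tray 0.004 2440 (array([494.8, 275.1]), array([209.3, 209.5]), 89.9) 0.024762170235072434
top caddy 0.182 193 (array([ 477.5, -242.2]), array([61.8, 60.5]), 84.6) 0.19838177193792306
top caddy 0.1 547 (array([ 477.2, -242.1]), array([62. , 61.5]), 84.7) 0.19838177193792306
top caddy 0.02 844 (array([ 477. , -241.9]), array([62.6, 61.6]), 84.3) 0.19838177193792306
top tray 0.011 917 (array([499.8, 267.7]), array([200.9, 188.3]), 5.2) 0.02645486435601585
top tray 0.004 2712 (array([495.3, 275. ]), array([209.8, 209.2]), 0.3) 0.02645486435601585
flat [ 0.722 -0.05   0.03 ]
small [0.718 0.045 0.028]
goldc [0.743 0.185 0.06 ]
smallc [ 0.73  -0.231  0.045]
jar [ 0.567 -0.468  0.05 ]
talltin [0.545 0.466 0.05 ]
smalltray [0.447 0.095 0.008]
green [0.275 0.289 0.01 ]
```

```bash
cat >> h.py <<'E'
from scipy.spatial.transform import Slerp
GD=arm.grip_depth
def pose_now():
    s=arm.get_state(); return np.array(s["eef_pos"]),R.from_euler("xyz",s["ee_rot"])
def tool(jawdeg,tiltdeg,D=None):
    """down-tool with tool y along azimuth jawdeg, then turned about own y by tiltdeg"""
    return R.from_euler("xyz",[np.pi,0,np.radians(jawdeg+90)])*R.from_rotvec([0,np.radians(tiltdeg),0])
def tcp(grasp,r): return np.array(grasp)-GD*r.apply([0,0,1])
def rows(p,r,wps,opening,q=.05):
    """wps: list of (grasp,rot); interpolates grasp point; returns rounded rows, error fed forward"""
    out=[]
    for g,r1 in wps:
        g0=p+GD*r.apply([0,0,1]); a=(r.inv()*r1).magnitude(); d=np.linalg.norm(np.array(g)-g0)
        n=max(1,int(np.ceil(max(np.degrees(a)/7.6,d/.0235))))
        sl=Slerp([0,1],R.concatenate([r,r1]))
        for i in range(1,n+1):
            rt=sl(i/n); pt=tcp(g0+(np.array(g)-g0)*i/n,rt)
            rv=np.round((r.inv()*rt).as_rotvec()/np.radians(8)/q)*q
            tv=np.round(r.inv().apply(pt-p)/.025/q)*q
            rv=np.clip(rv,-1,1);tv=np.clip(tv,-1,1)
            p=p+r.apply(tv*.025); r=r*R.from_rotvec(rv*np.radians(8))
            out.append([round(float(x),2)+0. for x in [*rv,*tv,opening]])
    print(len(out),"rows, end tcp",np.round(p,3),"grasp",np.round(p+GD*r.apply([0,0,1]),4))
    for k in range(0,len(out),20): print(str(out[k:k+20]).replace(" ",""))
    return p,r
E
python3 - <<'E'
from h import *
p,r=pose_now()
D=np.array([.092,.996,0]); t=tool(174.7,-45)
print(t.apply([0,0,1]),t.apply([0,1,0]))
g=np.array([.4775,-.2415,.165])-.005*D
st=g-.10*t.apply([0,0,1])
rows(p,r,[(st+[0,0,.03],t)],1)
im=cv2.imread("pics/top0.png"); hsv=cv2.cvtColor(im,cv2.COLOR_BGR2HSV)
m=(hsv[...,2]<130)&(hsv[...,0]<18)&(hsv[...,1]>100); mm=np.zeros_like(m);mm[222:292,193:248]=m[222:292,193:248]
v,u=np.nonzero(mm); pts=np.array([ray("top",(a,b),.014)[:2] for a,b in zip(v,u)]); print(rect(pts),len(pts))
im=cv2.imread("pics/scene0.png"); hsv=cv2.cvtColor(im,cv2.COLOR_BGR2HSV)
m=(hsv[...,2]<150)&(hsv[...,0]<18)&(hsv[...,1]>100); mm=np.zeros_like(m);mm[182:234,355:422]=m[182:234,355:422]
n,l,s,c=cv2.connectedComponentsWithStats(mm.astype(np.uint8)); k=1+np.argmax(s[1:,4]);v,u=np.nonzero(l==k); pts=np.array([ray("scene",(a,b),.014)[:2] for a,b in zip(v,u)]); print(rect(pts),len(pts))
E
```

```text
[ 0.06531587  0.70408369 -0.70710678] [-9.95724698e-01  9.23705874e-02  1.66533454e-16]
19 rows, end tcp [ 0.46  -0.429  0.378] grasp [ 0.4703 -0.3169  0.265 ]
[[-0.2,-0.25,-0.45,-0.55,0.35,-0.05,1.0],[-0.15,-0.25,-0.4,-0.55,0.3,0.0,1.0],[-0.2,-0.3,-0.45,-0.6,0.25,0.05,1.0],[-0.15,-0.25,-0.4,-0.65,0.2,0.1,1.0],[-0.2,-0.25,-0.45,-0.6,0.15,0.1,1.0],[-0.15,-0.25,-0.4,-0.65,0.05,0.2,1.0],[-0.2,-0.25,-0.45,-0.65,0.05,0.2,1.0],[-0.15,-0.25,-0.4,-0.7,-0.05,0.2,1.0],[-0.2,-0.3,-0.45,-0.65,-0.05,0.3,1.0],[-0.15,-0.25,-0.45,-0.65,-0.15,0.3,1.0],[-0.2,-0.25,-0.4,-0.6,-0.2,0.3,1.0],[-0.2,-0.25,-0.45,-0.65,-0.3,0.4,1.0],[-0.15,-0.25,-0.4,-0.6,-0.3,0.35,1.0],[-0.2,-0.25,-0.45,-0.55,-0.4,0.45,1.0],[-0.15,-0.3,-0.4,-0.55,-0.45,0.4,1.0],[-0.2,-0.25,-0.45,-0.5,-0.45,0.5,1.0],[-0.15,-0.25,-0.45,-0.5,-0.55,0.45,1.0],[-0.2,-0.25,-0.4,-0.4,-0.6,0.5,1.0],[-0.15,-0.25,-0.45,-0.4,-0.65,0.5,1.0]]
(array([473.9, 254.2]), array([143.3, 104.5]), 3.0) 1649Traceback (most recent call last):
  File "<stdin>", line 13, in <module>
  File "h.py", line 14, in ray
    m=arm.camera_model(n);K=np.array(m["camera_matrix"]);T=np.array(m["world_from_camera"])
ValueError: time passes only in moves, steps and waits
```

```bash
sed -i 's/^import cv2,numpy as np/import cv2,numpy as np,functools\nclass _A:\n    pass/' h.py; python3 - <<'E'
s=open('h.py').read()
s=s.replace("class _A:\n    pass","@functools.lru_cache\ndef cm(n): return arm.camera_model(n)").replace("m=arm.camera_model(n)","m=cm(n)")
open('h.py','w').write(s)
E
head -8 h.py
```

```text
from station import arm
import cv2,numpy as np,functools
@functools.lru_cache
def cm(n): return arm.camera_model(n)
from scipy.spatial.transform import Rotation as R
def cloud(n,d):
    m=cm(n);K=np.array(m["camera_matrix"]);T=np.array(m["world_from_camera"])
    v,u=np.mgrid[:480,:640]
```

Call:
{"op": "carry_out", "data": {
  "targets": [
    [[-0.2, -0.25, -0.45, -0.55, 0.35, -0.05, 1.0], [-0.15, -0.25, -0.4, -0.55, 0.3, 0.0, 1.0], [-0.2, -0.3, -0.45, -0.6, 0.25, 0.05, 1.0], [-0.15, -0.25, -0.4, -0.65, 0.2, 0.1, 1.0], [-0.2, -0.25, -0.45, -0.6, 0.15, 0.1, 1.0], [-0.15, -0.25, -0.4, -0.65, 0.05, 0.2, 1.0], [-0.2, -0.25, -0.45, -0.65, 0.05, 0.2, 1.0], [-0.15, -0.25, -0.4, -0.7, -0.05, 0.2, 1.0], [-0.2, -0.3, -0.45, -0.65, -0.05, 0.3, 1.0], [-0.15, -0.25, -0.45, -0.65, -0.15, 0.3, 1.0], [-0.2, -0.25, -0.4, -0.6, -0.2, 0.3, 1.0], [-0.2, -0.25, -0.45, -0.65, -0.3, 0.4, 1.0], [-0.15, -0.25, -0.4, -0.6, -0.3, 0.35, 1.0], [-0.2, -0.25, -0.45, -0.55, -0.4, 0.45, 1.0], [-0.15, -0.3, -0.4, -0.55, -0.45, 0.4, 1.0], [-0.2, -0.25, -0.45, -0.5, -0.45, 0.5, 1.0], [-0.15, -0.25, -0.45, -0.5, -0.55, 0.45, 1.0], [-0.2, -0.25, -0.4, -0.4, -0.6, 0.5, 1.0], [-0.15, -0.25, -0.45, -0.4, -0.65, 0.5, 1.0]]
  ]
}}

```text
t: 3.48
eef_pos: [0.4606, -0.4281, 0.3777]
ee_rot: [-3.135, 0.785, -1.655]
force: [0.6, -1.1, 0.3]
width: 0.0877
```

```bash
python3 - <<'E'
from h import *
s=arm.get_state(); print(np.round(s["q"],2),s["force"])
p,r=pose_now()
pic,d=arm.grab_frame("top"); cv2.imwrite("pics/top1.png",pic[:,:,::-1])
w=cloud("top",d).reshape(-1,3)
k=(w[:,0]>.4)&(w[:,0]<.55)&(w[:,1]>-.285)&(w[:,1]<-.18)&(w[:,2]>.1)&(w[:,2]<.2);print(rect(w[k][:,:2]))
D=np.array([.092,.996,0]); t=tool(174.7,-45)
g=np.array([.4775,-.2415,.165])-.005*D
rows(p,r,[(g-.06*t.apply([0,0,1]),t),(g,t)],1)
E
```

```text
[-0.69  0.48  0.27 -0.65 -1.81  0.6 ] [ 0.62798431 -1.11328498  0.32149215]
(array([ 477.2, -242.2]), array([62. , 61.2]), 84.5)
6 rows, end tcp [ 0.467 -0.359  0.278] grasp [ 0.4777 -0.2465  0.1651]
[[0.0,0.0,0.0,0.3,0.0,0.8,1.0],[0.0,0.0,0.05,0.25,0.0,0.8,1.0],[0.0,0.0,0.0,0.3,0.0,0.8,1.0],[0.0,0.0,0.0,0.0,0.0,0.8,1.0],[0.0,0.0,0.0,0.0,0.0,0.8,1.0],[0.0,0.0,0.0,0.0,0.0,0.8,1.0]]
```

View pics/top1.png

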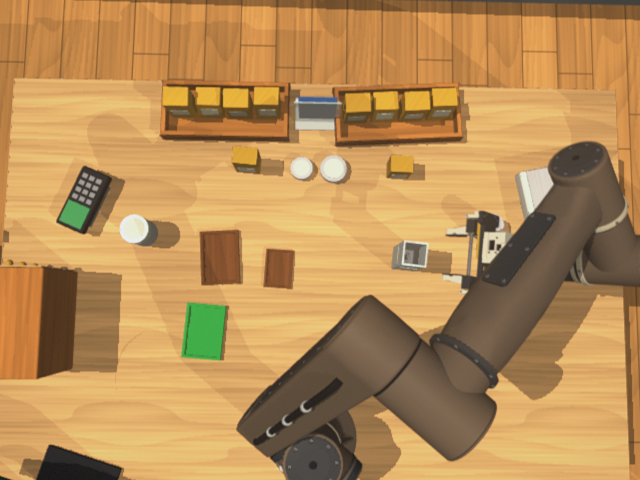

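The gripper (about 243,470) is lined up with the caddy (255,412). Next I approach and close.

Call:
{"op": "carry_out", "data": {
  "targets": [
    [[0, 0, 0, 0.3, 0, 0.8, 1], [0, 0, 0.05, 0.25, 0, 0.8, 1], [0, 0, 0, 0.3, 0, 0.8, 1], [0, 0, 0, 0, 0, 0.8, 1], [0, 0, 0, 0, 0, 0.8, 1], [0, 0, 0, 0, 0, 0.8, 1], [0, 0, 0, 0, 0, 0, 1]]
  ]
}}

```text
t: 4.4
eef_pos: [0.4663, -0.3582, 0.277]
ee_rot: [3.137, 0.784, -1.67]
force: [-0.6, -0.4, 0.6]
width: 0.0878
```

Call:
{"op": "carry_out", "data": {
  "targets": [
    [[0, 0, 0, 0, 0, 0, -1], [0, 0, 0, 0, 0, 0, -1], [0, 0, 0, 0, 0, 0, -1], [0, 0, 0, 0, 0, 0, -1], [0, 0, 0, 0, 0, 0, -1], [0, 0, 0, 0, 0, 0, -1], [0, 0, 0, 0, 0, 0, -1], [0, 0, 0, 0, 0, 0, -1]]
  ],
  "squeeze": 45
}}

```text
t: 5.4
eef_pos: [0.4663, -0.3598, 0.2782]
ee_rot: [3.14, 0.782, -1.669]
force: [0.7, -1.9, 4.8]
width: 0.0599
```

```bash
python3 - <<'E'
from h import *
p,r=pose_now(); print(p+GD*r.apply([0,0,1]), arm.get_state()["width"])
pic,d=arm.grab_frame("scene"); cv2.imwrite("pics/scene2.png",cv2.resize(pic[150:450,80:480,::-1],None,fx=2,fy=2))
g=p+GD*r.apply([0,0,1]);D=np.array([.092,.996,0]); 
t2=r*R.from_rotvec([0,np.pi/2,0])
# lift 20mm, then rotate so that it ends with grasp z .05
rows(p,r,[(g+[0,0,.015],r),(g+[0,0,-.03]+.05*D,r*R.from_rotvec([0,np.pi/4,0])),(g*[1,1,0]+[0,0,.045]+.06*D,t2)],-1)
E
```

```text
[ 0.47703168 -0.24795895  0.16525847] 0.05987478776277939
13 rows, end tcp [ 0.492 -0.091  0.168] grasp [ 0.4813 -0.2033  0.0561]
[[0.0,0.0,0.0,-0.4,0.0,-0.45,-1.0],[0.0,0.95,0.0,-0.85,0.0,0.5,-1.0],[0.0,0.95,0.0,-0.95,0.0,0.5,-1.0],[0.0,0.9,0.0,-0.95,0.0,0.5,-1.0],[0.0,0.95,0.0,-1.0,0.0,0.45,-1.0],[0.0,0.95,0.0,-1.0,0.0,0.4,-1.0],[0.0,0.9,0.0,-1.0,0.0,0.4,-1.0],[0.0,0.95,0.0,-0.95,0.0,0.65,-1.0],[0.0,0.95,0.0,-1.0,0.0,0.65,-1.0],[0.0,0.9,0.0,-1.0,0.0,0.6,-1.0],[0.0,0.95,0.0,-1.0,0.0,0.55,-1.0],[0.0,0.95,0.0,-1.0,0.0,0.5,-1.0],[0.0,0.95,0.0,-1.0,0.0,0.4,-1.0]]
```

View pics/scene2.png

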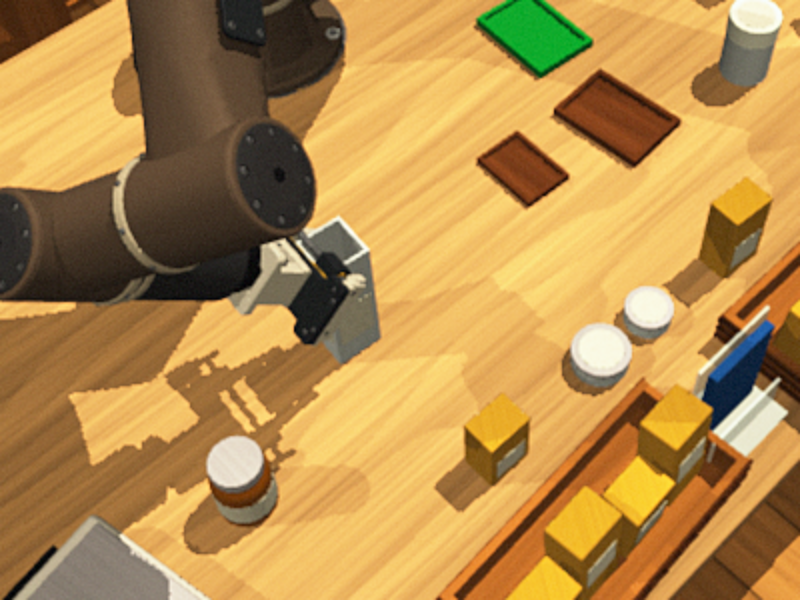

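```bash
sed -i 's#/7.6,#/rd,#; s#opening,q=.05)#opening,q=.05,rd=7.6)#' h.py; python3 - <<'E'
from h import *
p,r=pose_now()
g=p+GD*r.apply([0,0,1]);D=np.array([.092,.996,0]); 
t2=r*R.from_rotvec([0,np.pi/2,0])
rows(p,r,[(g+[0,0,.025],r),(g*[1,1,0]+[0,0,.157]+.02*D,r*R.from_rotvec([0,np.pi/4,0])),(g*[1,1,0]+[0,0,.048]+.02*D,t2)],-1,rd=5.7)
E
```

```text
18 rows, end tcp [ 0.49  -0.116  0.16 ] grasp [ 0.4789 -0.2283  0.0479]
[[0.0,0.0,0.0,-0.35,0.0,-0.35,-1.0],[0.0,0.0,0.0,-0.35,0.0,-0.35,-1.0],[0.0,0.7,0.0,-0.6,0.0,0.2,-1.0],[0.0,0.7,0.0,-0.6,0.0,0.25,-1.0],[0.0,0.7,0.0,-0.6,0.0,0.2,-1.0],[0.0,0.7,0.0,-0.65,0.0,0.25,-1.0],[0.0,0.7,0.0,-0.65,0.0,0.2,-1.0],[0.0,0.7,0.0,-0.65,0.0,0.25,-1.0],[0.0,0.7,0.0,-0.7,0.0,0.2,-1.0],[0.0,0.75,0.0,-0.7,0.0,0.2,-1.0],[0.0,0.7,0.0,-0.65,0.0,0.6,-1.0],[0.0,0.7,0.0,-0.65,0.0,0.55,-1.0],[0.0,0.7,0.0,-0.75,0.0,0.55,-1.0],[0.0,0.7,0.0,-0.8,0.0,0.55,-1.0],[0.0,0.7,0.0,-0.8,0.0,0.55,-1.0],[0.0,0.7,0.0,-0.9,0.0,0.5,-1.0],[0.0,0.7,0.0,-0.95,0.0,0.5,-1.0],[0.0,0.7,0.0,-0.95,0.0,0.45,-1.0]]
```

Call:
{"op": "carry_out", "data": {
  "targets": [
    [[0, 0, 0, -0.35, 0, -0.35, -1], [0, 0, 0, -0.35, 0, -0.35, -1], [0, 0.7, 0, -0.6, 0, 0.2, -1], [0, 0.7, 0, -0.6, 0, 0.25, -1], [0, 0.7, 0, -0.6, 0, 0.2, -1], [0, 0.7, 0, -0.65, 0, 0.25, -1], [0, 0.7, 0, -0.65, 0, 0.2, -1], [0, 0.7, 0, -0.65, 0, 0.25, -1], [0, 0.7, 0, -0.7, 0, 0.2, -1], [0, 0.75, 0, -0.7, 0, 0.2, -1]]
  ]
}}

```text
t: 6.7
eef_pos: [0.479, -0.2266, 0.317]
ee_rot: [3.141, -0.008, -1.669]
force: [-0.4, -0.3, -2.6]
width: 0.0602
```

```bash
python3 - <<'E'
from h import *
p,r=pose_now(); print(p+GD*r.apply([0,0,1]), r.apply([0,0,1]),arm.get_state()["width"])
pic,d=arm.grab_frame("scene"); cv2.imwrite("pics/scene3.png",cv2.resize(pic[150:450,80:480,::-1],None,fx=2,fy=2))
E
```

```text
[ 0.47889972 -0.2279439   0.1576603 ] [-9.16469528e-04 -8.30488468e-03 -9.99965094e-01] 0.06016643579642954
```

View pics/scene3.png

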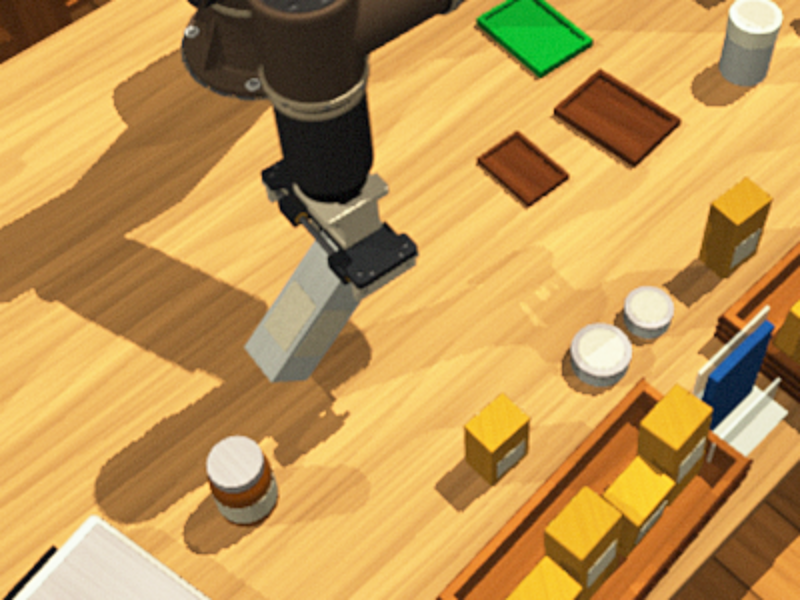

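The caddy is held at about 45° with no slip. Next I continue to horizontal.

Call:
{"op": "carry_out", "data": {
  "targets": [
    [[0, 0.7, 0, -0.65, 0, 0.6, -1], [0, 0.7, 0, -0.65, 0, 0.55, -1], [0, 0.7, 0, -0.75, 0, 0.55, -1], [0, 0.7, 0, -0.8, 0, 0.55, -1], [0, 0.7, 0, -0.8, 0, 0.55, -1], [0, 0.7, 0, -0.9, 0, 0.5, -1], [0, 0.7, 0, -0.95, 0, 0.5, -1], [0, 0.7, 0, -0.95, 0, 0.45, -1], [0, 0, 0, 0, 0, 0, -1]]
  ]
}}

```text
t: 7.88
eef_pos: [0.49, -0.1153, 0.1587]
ee_rot: [3.135, -0.789, -1.663]
force: [-0.5, -1.2, -1.7]
width: 0.06
```

```bash
python3 - <<'E'
from h import *
p,r=pose_now(); print(p+GD*r.apply([0,0,1]), r.apply([0,0,1]),arm.get_state()["width"])
pic,d=arm.grab_frame("scene"); cv2.imwrite("pics/scene4.png",cv2.resize(pic[150:450,80:480,::-1],None,fx=2,fy=2))
E
```

```text
[ 0.47860616 -0.22777437  0.04640718] [-0.07136865 -0.70586416 -0.70474272] 0.059950809642093775
```

View pics/scene4.png

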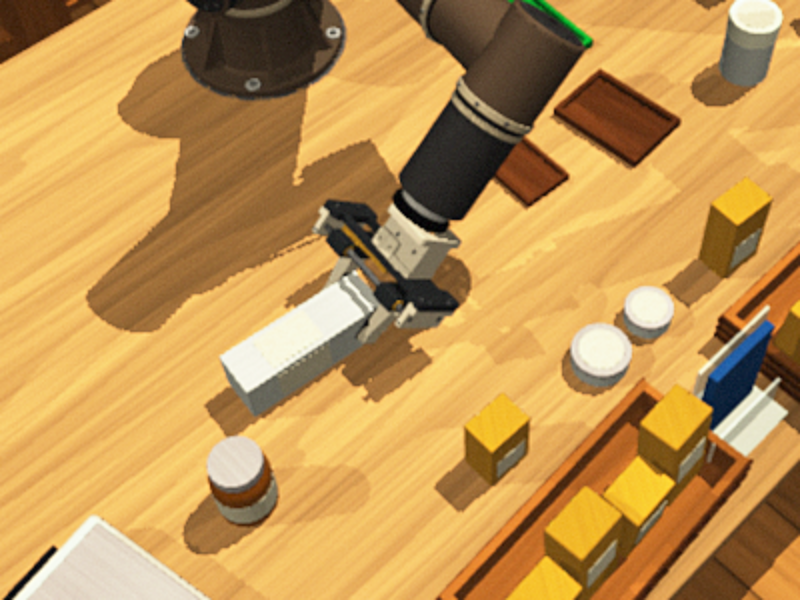

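It hangs level about 10 mm up. I'll lower it, release and back off.

Call:
{"op": "carry_out", "data": {
  "targets": [
    [[0, 0, 0, -0.15, 0, 0.15, -1], [0, 0, 0, -0.15, 0, 0.15, -1], [0, 0, 0, 0, 0, 0, -1]]
  ]
}}

```text
t: 8.3
eef_pos: [0.4898, -0.116, 0.1496]
ee_rot: [3.14, -0.787, -1.668]
force: [0.2, -0.7, -3.3]
width: 0.0597
```

Call:
{"op": "carry_out", "data": {
  "targets": [
    [[0, 0, 0, 0, 0, 0, -0.2], [0, 0, 0, 0, 0, 0, 0.3], [0, 0, 0, 0, 0, 0, 0.7], [0, 0, 0, 0, 0, 0, 1], [0, 0, 0, 0, 0, 0, 1], [0, 0, 0, 0, 0, 0, 1]]
  ]
}}

```text
t: 9.05
eef_pos: [0.4898, -0.1156, 0.1494]
ee_rot: [3.14, -0.788, -1.667]
force: [-0.3, -0.1, -0.3]
width: 0.0869
```

```bash
python3 - <<'E'
from h import *
p,r=pose_now(); print(p+GD*r.apply([0,0,1]),arm.get_state()["width"],arm.get_state()["q"])
g=p+GD*r.apply([0,0,1])
pic,d=arm.grab_frame("scene"); cv2.imwrite("pics/scene5.png",cv2.resize(pic[150:450,80:480,::-1],None,fx=2,fy=2))
t=tool(174.7,0)
b=g-.11*r.apply([0,0,1])
rows(p,r,[(b,r),([.472,-.33,.17],t)],1)
E
```

```text
[ 0.47870304 -0.22800345  0.03708687] 0.08686073321383359 [ 0.19346958  0.47552686 -0.99387212  1.18668113 -0.82173852 -1.43606399]
14 rows, end tcp [ 0.48  -0.249  0.322] grasp [ 0.4793 -0.2493  0.1629]
[[0.0,0.0,0.0,0.0,0.0,-0.9,1.0],[0.0,0.0,0.0,0.0,0.0,-0.85,1.0],[0.0,0.0,0.0,0.0,0.0,-0.9,1.0],[0.0,0.0,0.0,0.0,0.0,-0.85,1.0],[0.0,0.0,0.0,0.0,0.0,-0.9,1.0],[0.0,-0.65,0.0,1.0,0.0,0.4,1.0],[0.0,-0.6,0.0,1.0,0.0,0.35,1.0],[0.0,-0.65,0.0,1.0,-0.05,0.2,1.0],[0.0,-0.6,0.0,1.0,0.0,0.15,1.0],[0.0,-0.65,0.0,1.0,0.0,0.0,1.0],[0.0,-0.6,0.0,1.0,0.0,-0.05,1.0],[0.0,-0.65,0.0,1.0,-0.05,-0.2,1.0],[0.0,-0.6,-0.05,1.0,0.0,-0.3,1.0],[0.0,-0.65,0.0,1.0,0.0,-0.4,1.0]]
```

View pics/scene5.png

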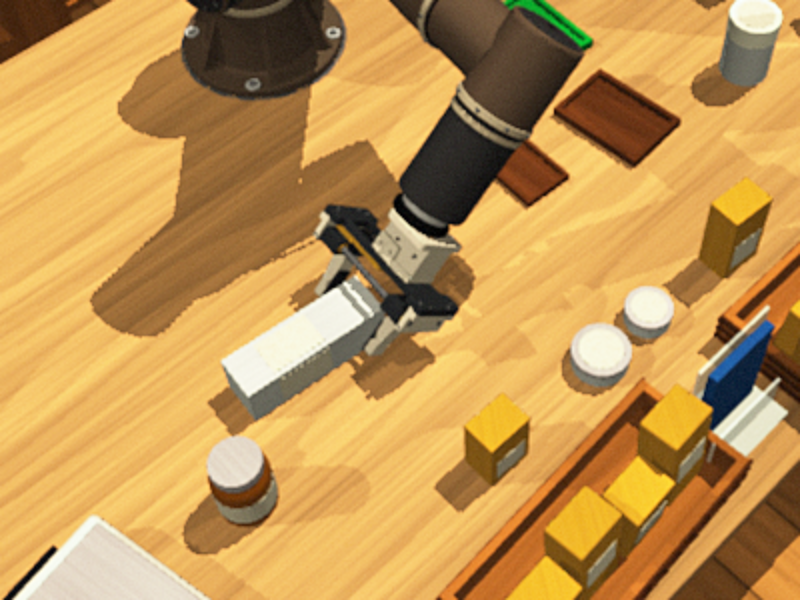

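Call:
{"op": "carry_out", "data": {
  "targets": [
    [[0, 0, 0, 0, 0, -0.9, 1], [0, 0, 0, 0, 0, -0.85, 1], [0, 0, 0, 0, 0, -0.9, 1], [0, 0, 0, 0, 0, -0.85, 1], [0, 0, 0, 0, 0, -0.9, 1], [0, -0.65, 0, 1, 0, 0.4, 1], [0, -0.6, 0, 1, 0, 0.35, 1], [0, -0.65, 0, 1, -0.05, 0.2, 1], [0, -0.6, 0, 1, 0, 0.15, 1], [0, -0.65, 0, 1, 0, 0, 1], [0, -0.6, 0, 1, 0, -0.05, 1], [0, -0.65, 0, 1, -0.05, -0.2, 1], [0, -0.6, -0.05, 1, 0, -0.3, 1], [0, -0.65, 0, 1, 0, -0.4, 1], [0, 0, 0, 0, 0, 0, 1]]
  ]
}}

```text
t: 10.98
eef_pos: [0.48, -0.2512, 0.3231]
ee_rot: [-3.141, 0.002, -1.664]
force: [-0.3, -0.0, -0.0]
width: 0.0879
```

```bash
python3 - <<'E'
from h import *
p,r=pose_now(); s=arm.get_state(); print(p+GD*r.apply([0,0,1]),np.round(s["q"],2))
pic,d=arm.grab_frame("scene"); cv2.imwrite("pics/scene6.png",cv2.resize(pic[150:450,80:480,::-1],None,fx=2,fy=2))
w=cloud("scene",d).reshape(-1,3)
k=(w[:,0]>.4)&(w[:,0]<.54)&(w[:,1]>-.45)&(w[:,1]<-.15)&(w[:,2]>.045)&(w[:,2]<.075);print(rect(w[k][:,:2]),k.sum())
E
```

```text
[ 0.48002818 -0.25090237  0.16382425] [-0.12  0.21 -0.39 -0.   -0.97  0.03]
(array([ 472.4, -296.1]), array([191.7,  66. ]), 83.9) 1849
```

View pics/scene6.png

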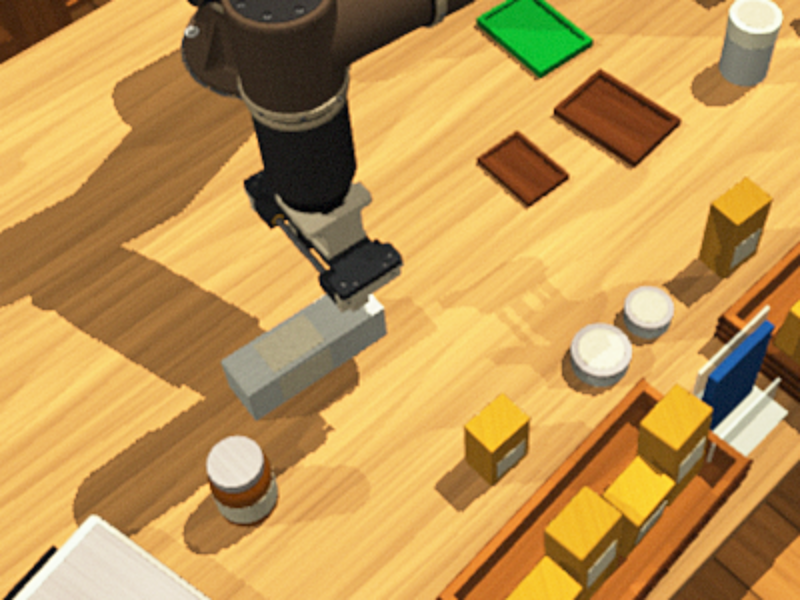

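```bash
python3 - <<'E'
from h import *
p,r=pose_now()
D=np.array([.099,.995,0]); g=np.array([.473,-.296,.033])-.063*D; t=tool(174.4,-20)
rows(p,r,[(g-.09*t.apply([0,0,1]),t),(g,t)],1)
E
```

```text
11 rows, end tcp [ 0.461 -0.413  0.183] grasp [ 0.4662 -0.3589  0.0334]
[[0.0,-0.35,0.0,1.0,0.0,0.25,1.0],[0.0,-0.35,0.0,1.0,0.05,0.25,1.0],[0.0,-0.35,0.0,1.0,0.0,0.15,1.0],[0.0,-0.4,0.0,1.0,0.0,0.15,1.0],[0.0,-0.35,0.0,1.0,0.05,0.05,1.0],[0.0,-0.35,0.0,1.0,0.0,0.05,1.0],[0.0,-0.35,0.05,1.0,0.0,-0.05,1.0],[0.0,0.0,0.0,0.25,0.0,0.9,1.0],[0.0,0.0,0.0,0.25,0.0,0.9,1.0],[0.0,0.0,0.0,0.25,0.0,0.9,1.0],[0.0,0.0,0.0,0.25,0.0,0.85,1.0]]
```

Call:
{"op": "carry_out", "data": {
  "targets": [
    [[0, -0.35, 0, 1, 0, 0.25, 1], [0, -0.35, 0, 1, 0.05, 0.25, 1], [0, -0.35, 0, 1, 0, 0.15, 1], [0, -0.4, 0, 1, 0, 0.15, 1], [0, -0.35, 0, 1, 0.05, 0.05, 1], [0, -0.35, 0, 1, 0, 0.05, 1], [0, -0.35, 0.05, 1, 0, -0.05, 1], [0, 0, 0, 0.25, 0, 0.9, 1], [0, 0, 0, 0.25, 0, 0.9, 1], [0, 0, 0, 0.25, 0, 0.9, 1], [0, 0, 0, 0.25, 0, 0.85, 1], [0, 0, 0, 0, 0, 0, 1]]
  ]
}}

```text
t: 12.52
eef_pos: [0.4612, -0.4107, 0.1804]
ee_rot: [3.131, 0.352, -1.671]
force: [0.1, -0.5, 1.1]
width: 0.0877
```

```bash
python3 - <<'E'
from h import *
p,r=pose_now(); s=arm.get_state(); print(p+GD*r.apply([0,0,1]),np.round(s["q"],2))
pic,d=arm.grab_frame("scene"); cv2.imwrite("pics/scene7.png",cv2.resize(pic[150:450,80:480,::-1],None,fx=2,fy=2))
E
```

```text
[ 0.4648992  -0.35590798  0.03090711] [-0.53  0.56 -0.12 -0.36 -1.09  0.63]
```

View pics/scene7.png

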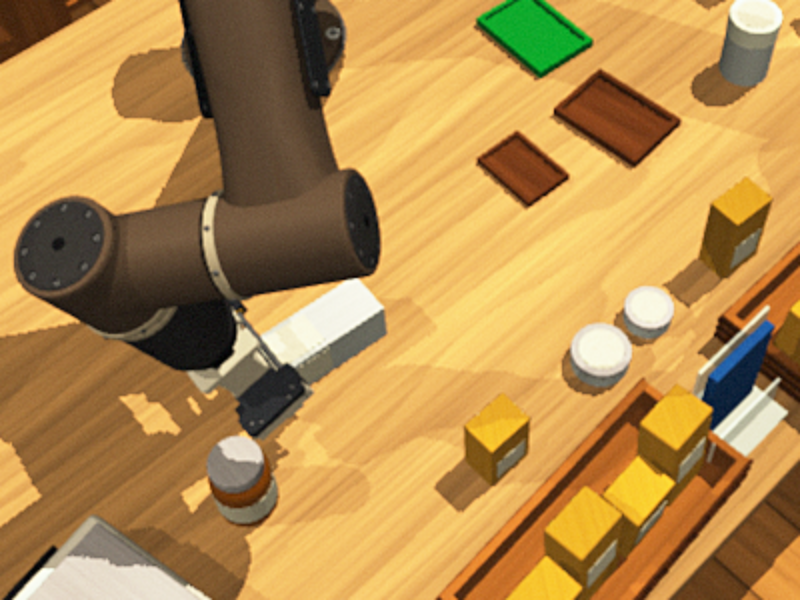

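Call:
{"op": "carry_out", "data": {
  "targets": [
    [[0, 0, 0, 0, 0, 0, -1], [0, 0, 0, 0, 0, 0, -1], [0, 0, 0, 0, 0, 0, -1], [0, 0, 0, 0, 0, 0, -1], [0, 0, 0, 0, 0, 0, -1], [0, 0, 0, 0, 0, 0, -1], [0, 0, 0, 0, 0, 0, -1]]
  ],
  "squeeze": 55
}}

```text
t: 13.45
eef_pos: [0.462, -0.4125, 0.1835]
ee_rot: [3.137, 0.35, -1.669]
force: [-1.3, 0.7, 5.2]
width: 0.0597
```

```bash
python3 - <<'E'
from h import *
p,r=pose_now(); s=arm.get_state(); g=p+GD*r.apply([0,0,1]); print(g,np.round(s["q"],2),s["width"])
D=np.array([.099,.995,0]);W=[(g+[0,0,.02],r)]
for a,c in [(15,.02),(30,.016),(45,.012)]:
    A=np.radians(a); W.append((g*[1,1,0]+[0,0,.158*np.sin(A)+.032*np.cos(A)+c]+.0*D,r*R.from_rotvec([0,A,0])))
rows(p,r,W,-1,rd=5.7)
E
```

```text
[ 0.46664004 -0.3580955   0.03381668] [-0.54  0.55 -0.12 -0.36 -1.09  0.64] 0.05965716006103504
10 rows, end tcp [ 0.474 -0.292  0.291] grasp [ 0.467  -0.359   0.1471]
[[0.0,0.0,0.0,-0.25,0.0,-0.75,-1.0],[0.0,0.6,0.0,-0.75,0.0,-0.45,-1.0],[0.0,0.65,0.0,-0.7,0.0,-0.45,-1.0],[0.0,0.65,0.0,-0.65,0.0,-0.5,-1.0],[0.0,0.6,0.0,-0.6,0.0,-0.4,-1.0],[0.0,0.65,0.0,-0.55,0.0,-0.35,-1.0],[0.0,0.6,0.0,-0.5,0.0,-0.4,-1.0],[0.0,0.65,0.0,-0.5,0.0,-0.3,-1.0],[0.0,0.6,0.0,-0.5,0.0,-0.25,-1.0],[0.0,0.65,0.0,-0.4,0.0,-0.3,-1.0]]
```

Call:
{"op": "carry_out", "data": {
  "targets": [
    [[0, 0, 0, -0.25, 0, -0.75, -1], [0, 0.6, 0, -0.75, 0, -0.45, -1], [0, 0.65, 0, -0.7, 0, -0.45, -1], [0, 0.65, 0, -0.65, 0, -0.5, -1], [0, 0.6, 0, -0.6, 0, -0.4, -1], [0, 0.65, 0, -0.55, 0, -0.35, -1], [0, 0.6, 0, -0.5, 0, -0.4, -1], [0, 0.65, 0, -0.5, 0, -0.3, -1], [0, 0.6, 0, -0.5, 0, -0.25, -1], [0, 0.65, 0, -0.4, 0, -0.3, -1], [0, 0, 0, 0, 0, 0, -1], [0, 0, 0, 0, 0, 0, -1], [0, 0, 0, 0, 0, 0, -1]]
  ]
}}

```text
t: 15.08
eef_pos: [0.4744, -0.2921, 0.291]
ee_rot: [3.137, -0.438, -1.667]
force: [-0.1, -0.1, -2.7]
width: 0.0597
```

```bash
python3 - <<'E'
from h import *
p,r=pose_now(); s=arm.get_state(); print(p+GD*r.apply([0,0,1]),np.round(s["q"],2),s["force"])
pic,d=arm.grab_frame("scene"); cv2.imwrite("pics/scene8.png",cv2.resize(pic[200:400,150:450,::-1],None,fx=2.6,fy=2.6))
E
```

```text
[ 0.46720662 -0.35923609  0.14668269] [-0.12  0.24 -0.73  0.69 -0.72 -0.53] [-0.10800011 -0.06220801 -2.6988861 ]
```

View pics/scene8.png

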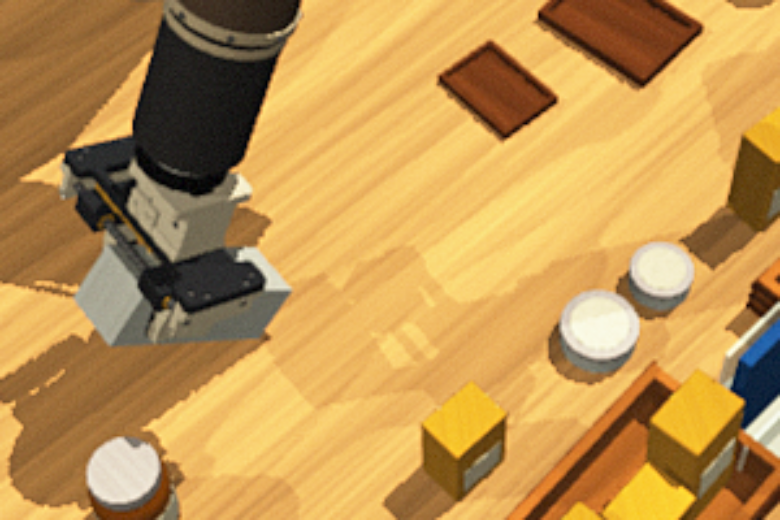

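```bash
python3 - <<'E'
from h import *
p,r=pose_now(); g=p+GD*r.apply([0,0,1])
D=np.array([.099,.995,0]);A=np.radians(10)
rows(p,r,[(g*[1,1,0]+[0,0,.163],r*R.from_rotvec([0,A,0])),(g*[1,1,0]+[0,0,.17]-.07*D,r*R.from_rotvec([0,A,0]))],-1,rd=5.7)
E
```

```text
5 rows, end tcp [ 0.47  -0.338  0.3  ] grasp [ 0.4604 -0.4291  0.1701]
[[0.0,0.6,0.0,-0.4,0.0,-0.25,-1.0],[0.0,0.65,0.0,-0.4,0.0,-0.3,-1.0],[0.0,0.0,0.0,0.8,0.0,0.45,-1.0],[0.0,0.0,0.0,0.85,0.0,0.5,-1.0],[0.0,0.0,0.0,0.8,0.0,0.45,-1.0]]
```

Call:
{"op": "carry_out", "data": {
  "targets": [
    [[0, 0.6, 0, -0.4, 0, -0.25, -1], [0, 0.65, 0, -0.4, 0, -0.3, -1], [0, 0, 0, 0, 0, 0, -1], [0, 0, 0, 0, 0, 0, -1], [0, 0, 0, 0, 0, 0, -1]]
  ]
}}

```text
t: 15.75
eef_pos: [0.4767, -0.268, 0.2937]
ee_rot: [3.137, -0.612, -1.666]
force: [-1.0, -1.4, -2.3]
width: 0.0598
```

Call:
{"op": "carry_out", "data": {
  "targets": [
    [[0, 0, 0, 0.4, 0, 0.2, -1], [0, 0, 0, 0.4, 0, 0.2, -1], [0, 0, 0, 0.4, 0, 0.2, -1]]
  ]
}}

```text
t: 16.12
eef_pos: [0.4732, -0.3016, 0.2988]
ee_rot: [3.136, -0.613, -1.665]
force: [0.2, -0.4, -1.4]
width: 0.0597
```

```bash
python3 - <<'E'
from h import *
p,r=pose_now(); s=arm.get_state(); print(p+GD*r.apply([0,0,1]),np.round(s["q"],2),s["force"])
pic,d=arm.grab_frame("scene"); cv2.imwrite("pics/scene9.png",cv2.resize(pic[200:400,150:450,::-1],None,fx=2.6,fy=2.6))
E
```

```text
[ 0.46367026 -0.39278019  0.16848543] [-0.16  0.23 -0.82  0.99 -0.76 -0.75] [ 0.15159143 -0.38447123 -1.41715078]
```

View pics/scene9.png

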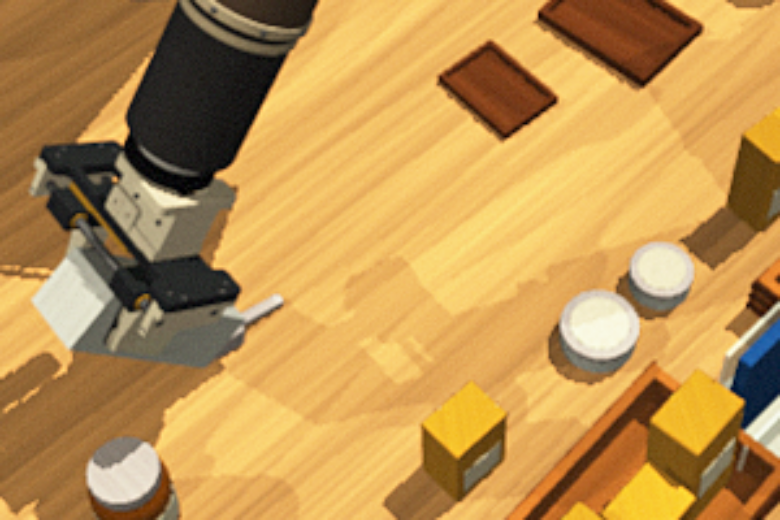

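The handle is out at (260,310) in the crop. I'll keep drawing back so that the bowl comes out.

Call:
{"op": "carry_out", "data": {
  "targets": [
    [[0, 0, 0, 0.4, 0, 0.2, -1], [0, 0, 0, 0.4, 0, 0.2, -1], [0, 0, 0, 0.4, 0, 0.2, -1], [0, 0, 0, 0.1, 0, -0.2, -1], [0, 0, 0, -0.2, 0, -0.3, -1], [0, 0, 0, 0, 0, 0, -1]]
  ]
}}

```text
t: 16.92
eef_pos: [0.4715, -0.3236, 0.3129]
ee_rot: [3.137, -0.613, -1.664]
force: [0.6, -0.2, -2.0]
width: 0.0598
```

```bash
python3 - <<'E'
from h import *
p,r=pose_now(); s=arm.get_state(); print(p+GD*r.apply([0,0,1]),np.round(s["q"],2),s["force"])
pic,d=arm.grab_frame("scene"); cv2.imwrite("pics/scene10.png",cv2.resize(pic[200:400,150:450,::-1],None,fx=2.6,fy=2.6))
E
```

```text
[ 0.46229789 -0.41480822  0.18261361] [-0.2   0.23 -0.79  0.98 -0.76 -0.69] [ 0.55825746 -0.18871419 -1.97213756]
```

View pics/scene10.png

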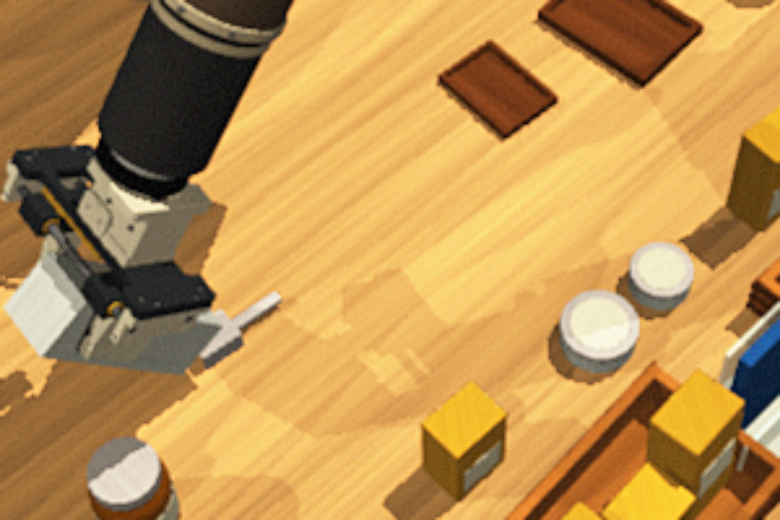

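```bash
python3 - <<'E'
from h import *
pic,d=arm.grab_frame("top"); cv2.imwrite("pics/top11.png",cv2.resize(pic[130:330,350:640,::-1],None,fx=2.7,fy=2.7))
w=cloud("top",np.load("/tmp/top.npy")).reshape(-1,3)
k=(w[:,0]>.35)&(w[:,0]<.9)&(w[:,1]>-.9)&(w[:,1]<-.53)&(w[:,2]>.015)&(w[:,2]<.3)
q=w[k]; print(rect(q[:,:2]),q.min(0),q.max(0)); print([x for x in arm.landmark_of("top","scoop_mid")][:2],arm.landmark_of("scene","scoop_mid")[:2])
E
```

```text
(array([ 669.3, -668.4]), array([363. , 223.6]), 11.0) [ 0.48052153 -0.80993931  0.01520549] [ 0.83424201 -0.54911148  0.09036012]
[] [{'point': [321.7, 239.3], 'conf': 0.78}]
```

View pics/top11.png

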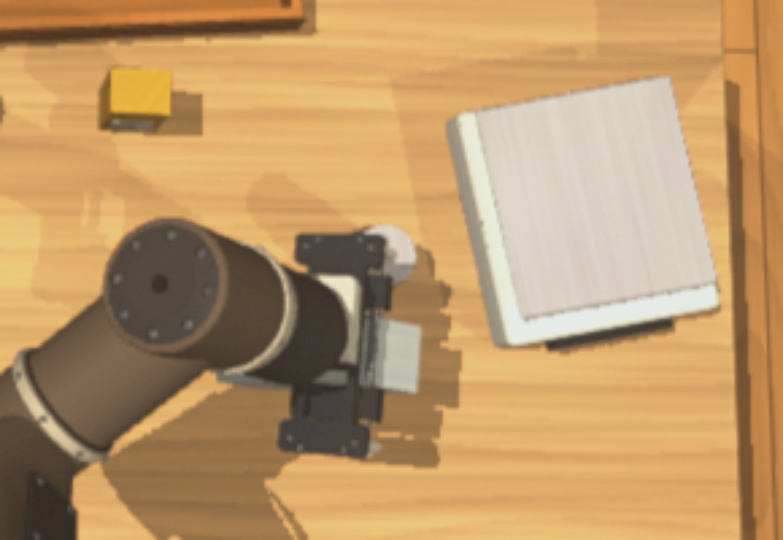

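```bash
python3 - <<'E'
from h import *
p,r=pose_now(); g=p+GD*r.apply([0,0,1])
u=R.from_rotvec
t=tool(174.4,-20)
mid=tool(174.4,10)
rows(p,r,[(g+[-.02,-.035,.03],r),([.364,-.473,.18],mid),([.364,-.473,.06],t)],-1,rd=6)
E
```

```text
14 rows, end tcp [ 0.359 -0.527  0.21 ] grasp [ 0.3648 -0.4726  0.0599]
[[0.0,0.0,0.0,0.65,0.2,-0.05,-1.0],[0.0,0.0,0.0,0.6,0.25,-0.05,-1.0],[0.0,0.0,0.0,0.65,0.2,-0.05,-1.0],[0.0,-0.65,0.0,0.6,0.6,0.4,-1.0],[0.0,-0.6,0.0,0.65,0.6,0.35,-1.0],[0.0,-0.65,0.0,0.65,0.65,0.35,-1.0],[0.0,-0.6,0.0,0.7,0.6,0.35,-1.0],[0.05,-0.65,0.0,0.7,0.6,0.35,-1.0],[0.0,-0.6,0.0,0.4,0.0,0.8,-1.0],[0.0,-0.65,0.0,0.5,0.0,0.85,-1.0],[0.0,-0.6,0.0,0.55,0.0,0.8,-1.0],[0.0,-0.65,0.0,0.65,0.0,0.85,-1.0],[0.0,-0.6,0.0,0.7,0.0,0.8,-1.0],[0.0,-0.65,0.05,0.75,0.0,0.8,-1.0]]
```

Call:
{"op": "carry_out", "data": {
  "targets": [
    [[0, 0, 0, 0.65, 0.2, -0.05, -1], [0, 0, 0, 0.6, 0.25, -0.05, -1], [0, 0, 0, 0.65, 0.2, -0.05, -1], [0, -0.65, 0, 0.6, 0.6, 0.4, -1], [0, -0.6, 0, 0.65, 0.6, 0.35, -1], [0, -0.65, 0, 0.65, 0.65, 0.35, -1], [0, -0.6, 0, 0.7, 0.6, 0.35, -1], [0.05, -0.65, 0, 0.7, 0.6, 0.35, -1], [0, 0, 0, 0, 0, 0, -1]]
  ]
}}

```text
t: 18.25
eef_pos: [0.3656, -0.4464, 0.3373]
ee_rot: [-3.138, -0.173, -1.67]
force: [0.1, 0.1, -2.5]
width: 0.0598
```

```bash
python3 - <<'E'
from h import *
p,r=pose_now(); s=arm.get_state(); print(p+GD*r.apply([0,0,1]),np.round(s["q"],2),s["force"])
pic,d=arm.grab_frame("scene"); cv2.imwrite("pics/scene12.png",cv2.resize(pic[200:400,100:400,::-1],None,fx=2.6,fy=2.6))
E
```

```text
[ 0.36341084 -0.4737357   0.180359  ] [-0.5   0.22 -0.44  0.21 -0.85  0.26] [ 0.14956377  0.11345024 -2.46931069]
```

View pics/scene12.png

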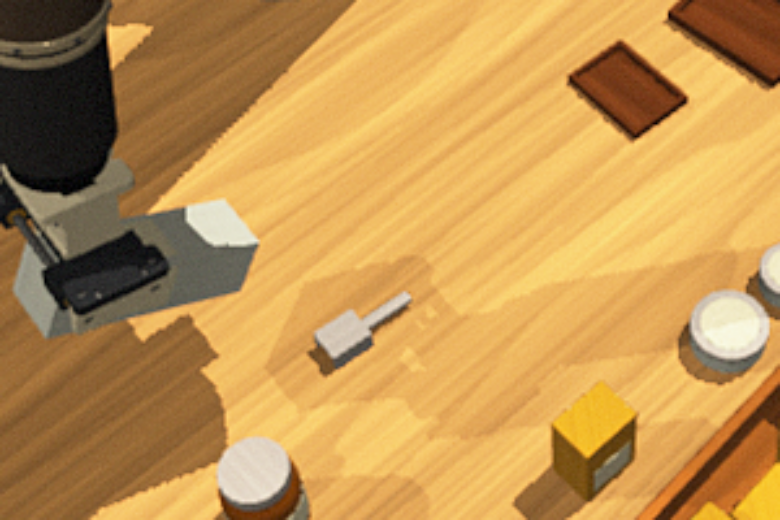

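The scoop is free on the counter, open side down, with the bowl at about (345,337) and the handle tip at (405,300) in the crop. Next I lay the caddy down.

Call:
{"op": "carry_out", "data": {
  "targets": [
    [[0, -0.6, 0, 0.4, 0, 0.8, -1], [0, -0.65, 0, 0.5, 0, 0.85, -1], [0, -0.6, 0, 0.55, 0, 0.8, -1], [0, -0.65, 0, 0.65, 0, 0.85, -1], [0, -0.6, 0, 0.7, 0, 0.8, -1], [0, -0.65, 0.05, 0.75, 0, 0.8, -1], [0, 0, 0, 0, 0, 0, -1]]
  ]
}}

```text
t: 19.18
eef_pos: [0.3581, -0.5276, 0.2067]
ee_rot: [3.136, 0.352, -1.677]
force: [0.5, -0.1, -2.5]
width: 0.0598
```

```bash
python3 - <<'E'
from h import *
p,r=pose_now(); g=p+GD*r.apply([0,0,1]); print(g,arm.get_state()["force"],arm.get_state()["ee_rot"])
pic,d=arm.grab_frame("scene"); cv2.imwrite("pics/scene13.png",cv2.resize(pic[200:400,100:400,::-1],None,fx=2.6,fy=2.6))
rows(p,r,[(g*[1,1,0]+[0,0,.0345],r)],-1)
E
```

```text
[ 0.36304312 -0.47295786  0.0571557 ] [ 0.47540501 -0.08216825 -2.46137426] [ 3.13613658  0.35179896 -1.67661211]
1 rows, end tcp [ 0.358 -0.527  0.184] grasp [ 0.363  -0.4727  0.0346]
[[0.0,0.0,0.0,0.3,0.0,0.85,-1.0]]
```

View pics/scene13.png

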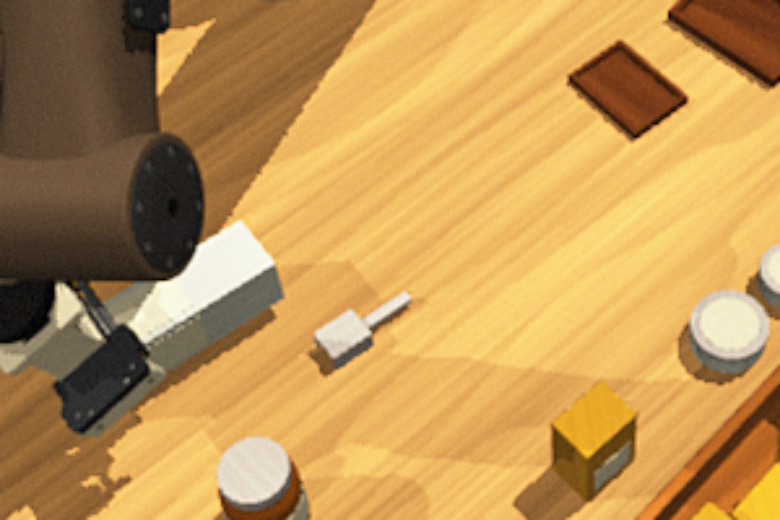

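Call:
{"op": "carry_out", "data": {
  "targets": [
    [[0, 0, 0, 0.1, 0, 0.25, -1], [0, 0, 0, 0.1, 0, 0.25, -1], [0, 0, 0, 0.1, 0, 0.25, -1], [0, 0, 0, 0, 0, 0.05, -1], [0, 0, 0, 0, 0, 0, -1]]
  ]
}}

```text
t: 19.85
eef_pos: [0.359, -0.5273, 0.1883]
ee_rot: [-3.142, 0.35, -1.673]
force: [0.2, -0.9, -2.4]
width: 0.0594
```

```bash
python3 - <<'E'
from h import *
p,r=pose_now(); g=p+GD*r.apply([0,0,1]); s=arm.get_state(); print(g,s["force"])
E
```

```text
[ 0.36456448 -0.47302342  0.038639  ] [ 0.16367771 -0.85920618 -2.44130386]
```

Lower it another 4 mm, then release and retreat upward.

Call:
{"op": "carry_out", "data": {
  "targets": [
    [[0, 0, 0, 0.05, 0, 0.1, -1], [0, 0, 0, 0, 0, 0.05, -1], [0, 0, 0, 0, 0, 0, -1]]
  ]
}}

```text
t: 20.23
eef_pos: [0.3589, -0.5273, 0.1842]
ee_rot: [3.142, 0.35, -1.673]
force: [0.1, 0.6, -1.7]
width: 0.06
```

Call:
{"op": "carry_out", "data": {
  "targets": [
    [[0, 0, 0, 0, 0, 0, -0.2], [0, 0, 0, 0, 0, 0, 0.3], [0, 0, 0, 0, 0, 0, 0.7], [0, 0, 0, 0, 0, 0, 1], [0, 0, 0, 0, 0, 0, 1], [0, 0, 0, 0, 0, 0, 1], [0, 0, 0, 0, 0, -0.8, 1], [0, 0, 0, 0, 0, -1, 1], [0, 0, 0, 0, 0, -1, 1], [0, 0, 0, 0, 0, -1, 1], [0, 0, 0, 0, 0, -1, 1], [0, 0, 0, 0, 0, 0, 1]]
  ]
}}

```text
t: 21.72
eef_pos: [0.3549, -0.5691, 0.2992]
ee_rot: [-3.139, 0.347, -1.672]
force: [-0.6, -0.1, 0.4]
width: 0.0876
```

```bash
python3 - <<'E'
from h import *
p,r=pose_now(); g=p+GD*r.apply([0,0,1]); s=arm.get_state(); print(g,s["force"])
pic,d=arm.grab_frame("scene"); cv2.imwrite("pics/scene14.png",cv2.resize(pic[200:400,100:400,::-1],None,fx=2.6,fy=2.6))
pt,dt=arm.grab_frame("top"); cv2.imwrite("pics/top14.png",cv2.resize(pt[200:350,300:540,::-1],None,fx=3,fy=3))
for c,dd,P in(("scene",d,pic),("top",dt,pt)):
    print(c,[(q,[(np.round(x["point"],1).tolist(),round(x["conf"],2)) for x in arm.landmark_of(c,q)][:2]) for q in("scoop_mid","scoop_bowl","caddy_mid")])
    w=cloud(c,dd); f=w.reshape(-1,3)
    k=(f[:,0]>.42)&(f[:,0]<.54)&(f[:,1]>-.34)&(f[:,1]<-.15)&(f[:,2]>.005)&(f[:,2]<.05)
    print(k.sum(),rect(f[k][:,:2]),np.percentile(f[k][:,2],[10,50,95]).round(4))
    k=(f[:,0]>.42)&(f[:,0]<.54)&(f[:,1]>-.34)&(f[:,1]<-.15)&(f[:,2]>.014)&(f[:,2]<.05)
    print(k.sum(),rect(f[k][:,:2]))
E
```

```text
[ 0.36080058 -0.51526751  0.14942042] [-0.56639906 -0.12467914  0.43416589]
scene [('scoop_mid', [([306.6, 404.7], 0.74), ([322.2, 242.7], 0.7)]), ('scoop_bowl', [([326.4, 233.4], 0.59)]), ('caddy_mid', [([324.3, 168.4], 0.74), ([325.8, 241.2], 0.25)])]
937 (array([ 480.2, -244.8]), array([189.4, 119.3]), 90.0) [0.0053 0.0078 0.0266]
343 (array([ 476.7, -279.4]), array([95.1, 37.9]), 85.6)
top [('scoop_mid', []), ('scoop_bowl', [([260.4, 429.3], 0.67)]), ('caddy_mid', [([299.8, 468.7], 0.76)])]
759 (array([ 479.9, -244.8]), array([189.3, 119.4]), 89.7) [0.0055 0.0085 0.0265]
261 (array([ 480.7, -281.8]), array([98.3, 87.9]), 84.3)
```

View pics/scene14.png

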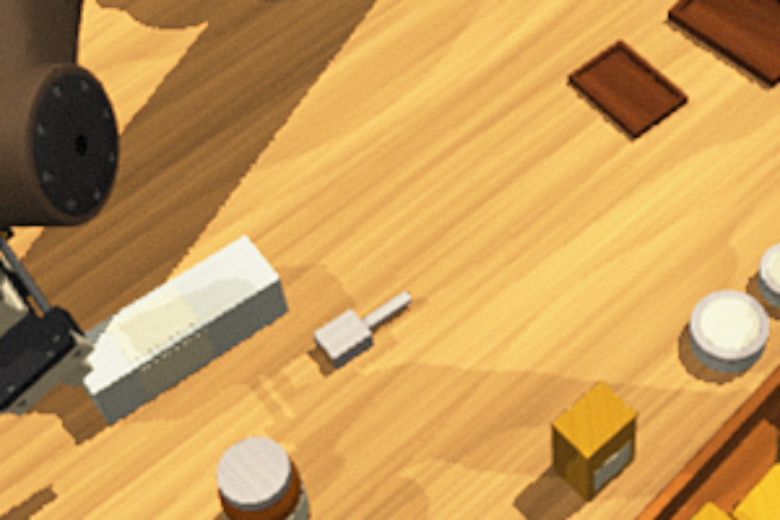

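View pics/top14.png

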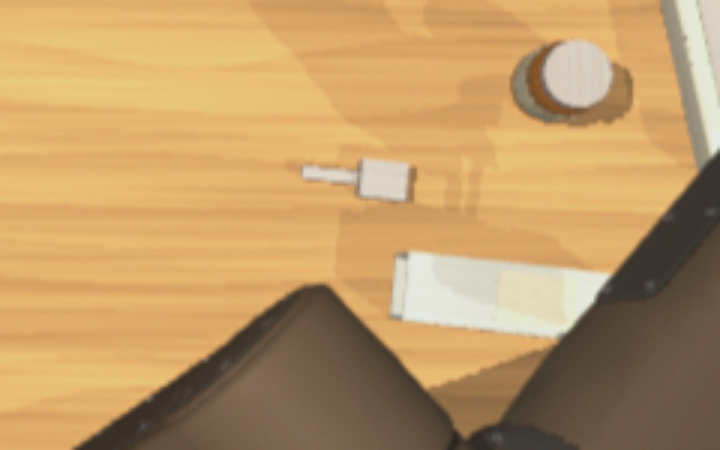

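```bash
python3 - <<'E'
from h import *
for c,rc in (("top",(260,428.3)),("top",(260.4,429.3)),("scene",(327,232)),("scene",(326.4,233.4))): print(c,rc,ray(c,rc,.022).round(4))
# tip handle
print("tip",ray("top",(200+173/3,300+303/3),.015).round(4),ray("scene",(200+300/2.6,100+405/2.6),.015).round(4))
for n,(a,b,c,d),vm in (("top",(222,292,193,248),130),("scene",(180,236,352,424),150)):
    im=cv2.imread(f"pics/{n}0.png"); hsv=cv2.cvtColor(im,cv2.COLOR_BGR2HSV)
    m=(hsv[...,2]<vm)&(hsv[...,0]<18)&(hsv[...,1]>100); mm=np.zeros_like(m);mm[a:b,c:d]=m[a:b,c:d]
    k,l,s,_=cv2.connectedComponentsWithStats(mm.astype(np.uint8)); j=1+np.argmax(s[1:,4]); v,u=np.nonzero(l==j)
    pts=np.array([ray(n,q,.014)[:2] for q in zip(v,u)]); print(n,rect(pts),len(pts))
print(ray("top",(257,222),.0)[:2],ray("scene",(208,386),0)[:2])
p,r=pose_now()
t=tool(175.3,0)
E
```

```text
top (260, 428.3) [ 0.4749 -0.3095  0.022 ]
top (260.4, 429.3) [ 0.4738 -0.3122  0.022 ]
scene (327, 232) [ 0.473  -0.3027  0.022 ]
scene (326.4, 233.4) [ 0.474  -0.2993  0.022 ]
tip [ 0.4805 -0.2363  0.015 ] [ 0.4846 -0.2386  0.015 ]
top (array([473.9, 254.2]), array([143.3, 104.5]), 3.0) 1646
scene (array([476.7, 251. ]), array([150.7, 119.5]), 4.1) 1689
[0.47537424 0.25123699] [0.46560362 0.26014015]
```

```bash
python3 - <<'E'
from h import *
p,r=pose_now(); t=tool(175.2,0)
p,r=rows(p,r,[([.43,-.43,.17],tool(175.2,-8)),([.474,-.307,.10],t)],.3)
E
```

```text
12 rows, end tcp [ 0.474 -0.306  0.259] grasp [ 0.4735 -0.3061  0.0994]
[[0.0,0.3,-0.05,-1.0,-0.5,0.1,0.3],[0.0,0.3,0.0,-1.0,-0.5,0.05,0.3],[0.0,0.3,-0.05,-1.0,-0.5,0.0,0.3],[0.0,0.3,0.0,-1.0,-0.5,0.0,0.3],[-0.05,0.3,-0.05,-1.0,-0.5,-0.05,0.3],[0.0,0.15,0.0,-0.8,-0.2,0.5,0.3],[0.0,0.15,0.0,-0.8,-0.2,0.5,0.3],[0.0,0.15,0.0,-0.8,-0.2,0.45,0.3],[0.0,0.15,0.0,-0.8,-0.2,0.45,0.3],[0.0,0.1,0.0,-0.85,-0.15,0.45,0.3],[0.0,0.15,0.0,-0.85,-0.2,0.4,0.3],[0.0,0.15,0.0,-0.85,-0.2,0.45,0.3]]
```

Call:
{"op": "carry_out", "data": {
  "targets": [
    [[0, 0.3, -0.05, -1, -0.5, 0.1, 0.3], [0, 0.3, 0, -1, -0.5, 0.05, 0.3], [0, 0.3, -0.05, -1, -0.5, 0, 0.3], [0, 0.3, 0, -1, -0.5, 0, 0.3], [-0.05, 0.3, -0.05, -1, -0.5, -0.05, 0.3], [0, 0.15, 0, -0.8, -0.2, 0.5, 0.3], [0, 0.15, 0, -0.8, -0.2, 0.5, 0.3], [0, 0.15, 0, -0.8, -0.2, 0.45, 0.3], [0, 0.15, 0, -0.8, -0.2, 0.45, 0.3], [0, 0.1, 0, -0.85, -0.15, 0.45, 0.3], [0, 0.15, 0, -0.85, -0.2, 0.4, 0.3], [0, 0.15, 0, -0.85, -0.2, 0.45, 0.3], [0, 0, 0, 0, 0, 0, 0.3]]
  ]
}}

```text
t: 23.75
eef_pos: [0.4738, -0.3054, 0.2585]
ee_rot: [3.138, 0.001, -1.649]
force: [-0.5, 0.1, -0.6]
width: 0.0572
```

```bash
python3 - <<'E'
from h import *
p,r=pose_now(); s=arm.get_state(); print(p+GD*r.apply([0,0,1]),np.round(s["q"],2),s["ee_rot"],s["width"])
pic,d=arm.grab_frame("scene"); cv2.imwrite("pics/scene15.png",cv2.resize(pic[200:400,100:400,::-1],None,fx=2.6,fy=2.6))
t=tool(175.2,0)
p,r=rows(p,r,[([.474,-.307,.045],t),([.474,-.307,.0215],t)],.3)
E
```

```text
[ 0.47329398 -0.30512329  0.09917579] [-0.23  0.32 -0.42 -0.   -0.84  0.15] [ 3.13802686e+00  1.26222561e-03 -1.64920337e+00] 0.05722940610675185
5 rows, end tcp [ 0.474 -0.307  0.181] grasp [ 0.4742 -0.3064  0.0217]
[[0.0,0.0,0.0,0.0,0.0,0.7,0.3],[0.0,0.0,0.05,0.05,0.0,0.75,0.3],[0.05,0.0,0.0,0.0,0.0,0.7,0.3],[0.0,0.0,0.0,0.0,0.0,0.5,0.3],[0.0,0.0,0.0,0.0,0.0,0.45,0.3]]
```

View pics/scene15.png

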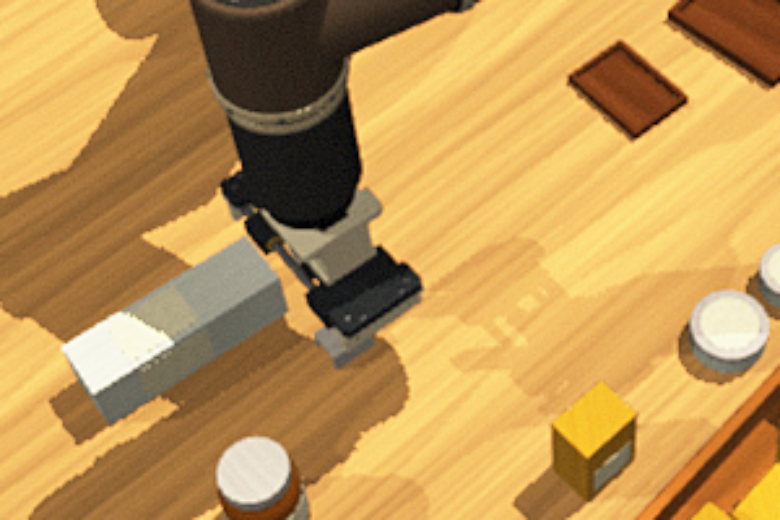

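Call:
{"op": "carry_out", "data": {
  "targets": [
    [[0, 0, 0, 0, 0, 0.7, 0.3], [0, 0, 0.05, 0.05, 0, 0.7, 0.3], [0.05, 0, 0, 0, 0, 0.7, 0.3], [0, 0, 0, 0, 0, 0.5, 0.3], [0, 0, 0, 0, 0, 0.45, 0.3], [0, 0, 0, 0, 0, 0, 0.3]]
  ]
}}

```text
t: 24.55
eef_pos: [0.4736, -0.308, 0.1823]
ee_rot: [-3.138, 0.001, -1.659]
force: [0.5, -0.6, -0.0]
width: 0.0569
```

Call:
{"op": "carry_out", "data": {
  "targets": [
    [[0, 0, 0, 0, 0, 0, -1], [0, 0, 0, 0, 0, 0, -1], [0, 0, 0, 0, 0, 0, -1], [0, 0, 0, 0, 0, 0, -1], [0, 0, 0, 0, 0, 0, -1], [0, 0, 0, 0, 0, 0, -1], [0, 0, 0, 0, 0, 0, -1]]
  ],
  "squeeze": 20
}}

```text
t: 25.42
eef_pos: [0.474, -0.3079, 0.1835]
ee_rot: [-3.136, 0.001, -1.658]
force: [-0.7, 1.1, 6.3]
width: 0.0336
```

```bash
python3 - <<'E'
from h import *
p,r=pose_now(); s=arm.get_state(); g=p+GD*r.apply([0,0,1]); print(g,s["force"],s["width"])
p,r=rows(p,r,[(g+[0,0,.1],r)],-1)
E
```

```text
[ 0.47494206 -0.30781562  0.02415663] [-0.65431619  1.11089715  6.30431256] 0.033595361693814274
5 rows, end tcp [ 0.473 -0.308  0.283] grasp [ 0.4744 -0.3078  0.1242]
[[0.0,0.0,0.0,0.0,0.0,-0.8,-1.0],[0.0,0.0,0.0,0.0,0.0,-0.8,-1.0],[0.0,0.0,0.0,0.0,0.0,-0.8,-1.0],[0.0,0.0,0.0,0.0,0.0,-0.8,-1.0],[0.0,0.0,0.0,0.0,0.0,-0.8,-1.0]]
```

Call:
{"op": "carry_out", "data": {
  "targets": [
    [[0, 0, 0, 0, 0, -0.8, -1], [0, 0, 0, 0, 0, -0.8, -1], [0, 0, 0, 0, 0, -0.8, -1], [0, 0, 0, 0, 0, -0.8, -1], [0, 0, 0, 0, 0, 0, -1]]
  ]
}}

```text
t: 26.05
eef_pos: [0.4738, -0.3081, 0.2642]
ee_rot: [-3.134, 0.0, -1.658]
force: [0.1, 0.1, -1.1]
width: 0.034
```

```bash
python3 - <<'E'
from h import *
p,r=pose_now(); s=arm.get_state(); g=p+GD*r.apply([0,0,1]); print(g,s["force"],s["width"])
pic,d=arm.grab_frame("scene"); cv2.imwrite("pics/scene16.png",cv2.resize(pic[200:400,100:400,::-1],None,fx=2.6,fy=2.6))
a=np.radians(3.3); b=np.array([.475,.253,0])+.0265*np.array([np.cos(a),np.sin(a),0]); print(b)
p,r=rows(p,r,[(b+[0,0,.11],tool(273.3,0))],-1,rd=6)
E
```

```text
[ 0.47505644 -0.30810067  0.10493357] [ 0.13449538  0.07349714 -1.14242605] 0.03403282789332734
[0.50145606 0.25452545 0.        ]
24 rows, end tcp [0.502 0.255 0.27 ] grasp [0.5018 0.2549 0.1104]
[[0.0,0.0,-0.5,-0.95,0.05,0.0,-1.0],[0.0,0.0,-0.5,-0.9,-0.05,0.0,-1.0],[0.0,0.0,-0.55,-0.95,-0.1,-0.05,-1.0],[0.0,0.0,-0.5,-0.95,-0.15,0.0,-1.0],[0.0,0.0,-0.5,-0.9,-0.25,0.0,-1.0],[0.0,0.0,-0.5,-0.9,-0.25,0.0,-1.0],[0.0,0.0,-0.55,-0.85,-0.4,0.0,-1.0],[0.0,0.0,-0.5,-0.85,-0.4,0.0,-1.0],[0.0,0.0,-0.5,-0.8,-0.45,-0.05,-1.0],[0.0,0.0,-0.5,-0.75,-0.55,0.0,-1.0],[0.0,-0.05,-0.55,-0.75,-0.6,0.0,-1.0],[0.0,0.0,-0.5,-0.7,-0.65,0.0,-1.0],[0.0,0.0,-0.5,-0.6,-0.65,0.0,-1.0],[0.0,0.0,-0.5,-0.6,-0.75,0.0,-1.0],[0.0,0.0,-0.55,-0.55,-0.75,0.0,-1.0],[-0.05,0.0,-0.5,-0.5,-0.85,0.0,-1.0],[0.0,0.0,-0.5,-0.4,-0.8,0.0,-1.0],[0.0,0.0,-0.5,-0.35,-0.9,-0.05,-1.0],[0.0,0.0,-0.55,-0.3,-0.9,0.0,-1.0],[0.0,0.0,-0.5,-0.25,-0.9,0.0,-1.0]]
[[0.0,0.0,-0.5,-0.15,-0.9,0.0,-1.0],[0.0,0.0,-0.5,-0.1,-0.95,0.0,-1.0],[0.0,0.0,-0.55,-0.05,-0.95,0.0,-1.0],[0.0,0.0,-0.5,0.05,-0.95,-0.05,-1.0]]
```

View pics/scene16.png

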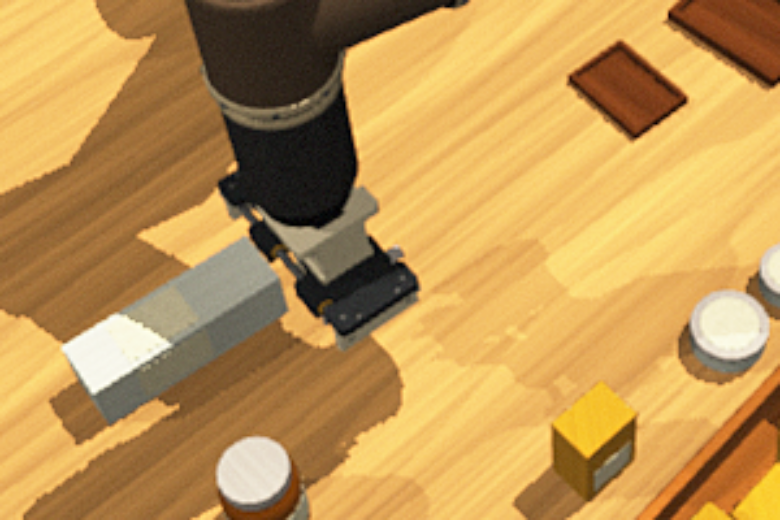

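The handle tip shows behind the gripper at (395,253) in the crop and has lifted with it. Next I carry the scoop to the tray.

Call:
{"op": "carry_out", "data": {
  "targets": [
    [[0, 0, -0.5, -0.95, 0.05, 0, -1], [0, 0, -0.5, -0.9, -0.05, 0, -1], [0, 0, -0.55, -0.95, -0.1, -0.05, -1], [0, 0, -0.5, -0.95, -0.15, 0, -1], [0, 0, -0.5, -0.9, -0.25, 0, -1], [0, 0, -0.5, -0.9, -0.25, 0, -1], [0, 0, -0.55, -0.85, -0.4, 0, -1], [0, 0, -0.5, -0.85, -0.4, 0, -1], [0, 0, -0.5, -0.8, -0.45, -0.05, -1], [0, 0, -0.5, -0.75, -0.55, 0, -1], [0, -0.05, -0.55, -0.75, -0.6, 0, -1], [0, 0, -0.5, -0.7, -0.65, 0, -1], [0, 0, -0.5, -0.6, -0.65, 0, -1], [0, 0, -0.5, -0.6, -0.75, 0, -1], [0, 0, -0.55, -0.55, -0.75, 0, -1], [-0.05, 0, -0.5, -0.5, -0.85, 0, -1], [0, 0, -0.5, -0.4, -0.8, 0, -1], [0, 0, -0.5, -0.35, -0.9, -0.05, -1], [0, 0, -0.55, -0.3, -0.9, 0, -1], [0, 0, -0.5, -0.25, -0.9, 0, -1]]
  ]
}}

```text
t: 28.6
eef_pos: [0.4961, 0.1618, 0.2666]
ee_rot: [3.14, 0.004, -0.225]
force: [0.4, -0.5, -0.8]
width: 0.034
```

Call:
{"op": "carry_out", "data": {
  "targets": [
    [[0, 0, -0.5, -0.15, -0.9, 0, -1], [0, 0, -0.5, -0.1, -0.95, 0, -1], [0, 0, -0.55, -0.05, -0.95, 0, -1], [0, 0, -0.5, 0.05, -0.95, -0.05, -1], [0, 0, 0, 0, 0, 0, -1]]
  ]
}}

```text
t: 29.22
eef_pos: [0.5016, 0.2572, 0.2687]
ee_rot: [-3.141, 0.002, 0.063]
force: [-0.5, -0.2, 0.4]
width: 0.034
```

```bash
python3 - <<'E'
from h import *
p,r=pose_now(); s=arm.get_state(); g=p+GD*r.apply([0,0,1]); print(g,s["force"],s["width"],s["ee_rot"],np.round(s["q"],2))
pic,d=arm.grab_frame("scene"); cv2.imwrite("pics/scene17.png",cv2.resize(pic[100:300,250:550,::-1],None,fx=2.6,fy=2.6))
pic,d=arm.grab_frame("top"); cv2.imwrite("pics/top17.png",cv2.resize(pic[190:340,130:330,::-1],None,fx=3.8,fy=3.8))
b=np.array([.5015,.2545,0])
p,r=rows(p,r,[(b+[0,0,.06],tool(273.3,0)),(b+[0,0,.034],tool(273.3,0))],-1)
E
```

```text
[0.5012419 0.2572885 0.1094291] [-0.51135043 -0.18271137  0.44544221] 0.03397931103918227 [-3.14119650e+00  2.23081294e-03  6.27938011e-02] [ 0.82  0.3  -0.41 -0.   -0.86  0.81]
5 rows, end tcp [0.502 0.255 0.194] grasp [0.5012 0.2548 0.0344]
[[0.0,0.0,0.0,0.0,0.05,0.65,-1.0],[0.0,0.0,0.0,0.0,0.0,0.65,-1.0],[0.0,0.0,0.05,0.0,0.05,0.7,-1.0],[0.0,0.0,0.0,0.0,0.0,0.5,-1.0],[0.0,0.0,0.0,0.0,0.0,0.5,-1.0]]
```

View pics/scene17.png

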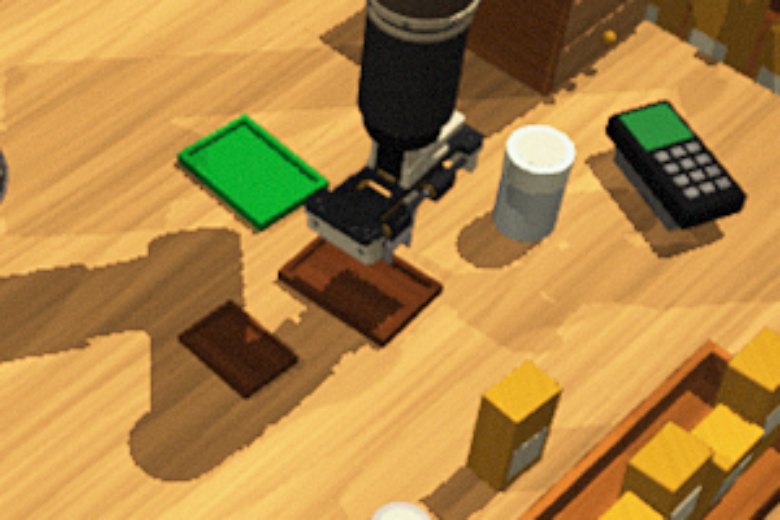

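View pics/top17.png

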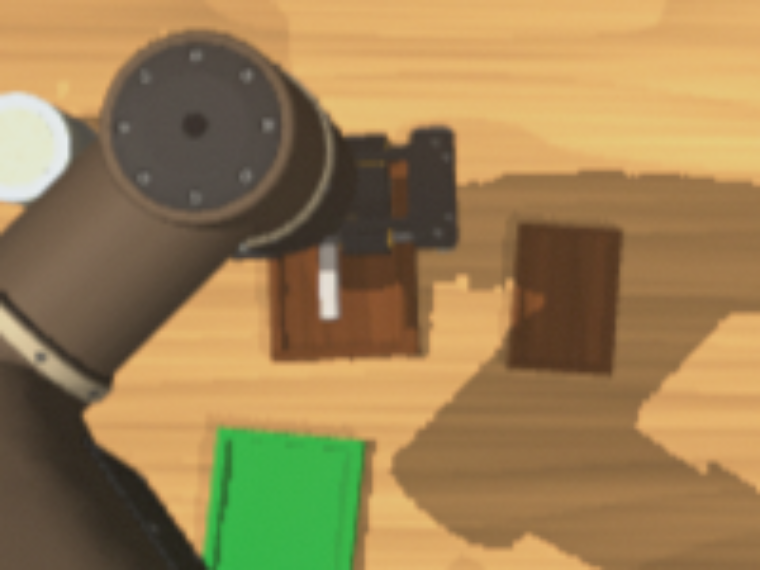

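The handle is aligned with the tray. I'll lower it in.

Call:
{"op": "carry_out", "data": {
  "targets": [
    [[0, 0, 0, 0, 0.05, 0.65, -1], [0, 0, 0, 0, 0, 0.65, -1], [0, 0, 0.05, 0, 0.05, 0.7, -1], [0, 0, 0, 0, 0, 0.5, -1], [0, 0, 0, 0, 0, 0.45, -1], [0, 0, 0, 0, 0, 0, -1]]
  ]
}}

```text
t: 30.08
eef_pos: [0.5012, 0.2523, 0.1941]
ee_rot: [3.14, 0.004, 0.052]
force: [0.1, 0.7, -0.4]
width: 0.0338
```

```bash
python3 - <<'E'
from h import *
p,r=pose_now(); s=arm.get_state(); g=p+GD*r.apply([0,0,1]); print(g,s["force"],s["width"],s["ee_rot"])
pic,d=arm.grab_frame("scene"); cv2.imwrite("pics/scene18.png",cv2.resize(pic[130:280,300:500,::-1],None,fx=3.8,fy=3.8))
E
```

```text
[0.50055533 0.25211144 0.03475755] [ 0.11322433  0.70475511 -0.42170041] 0.03376873881727715 [3.14043878 0.00403958 0.05188052]
```

View pics/scene18.png

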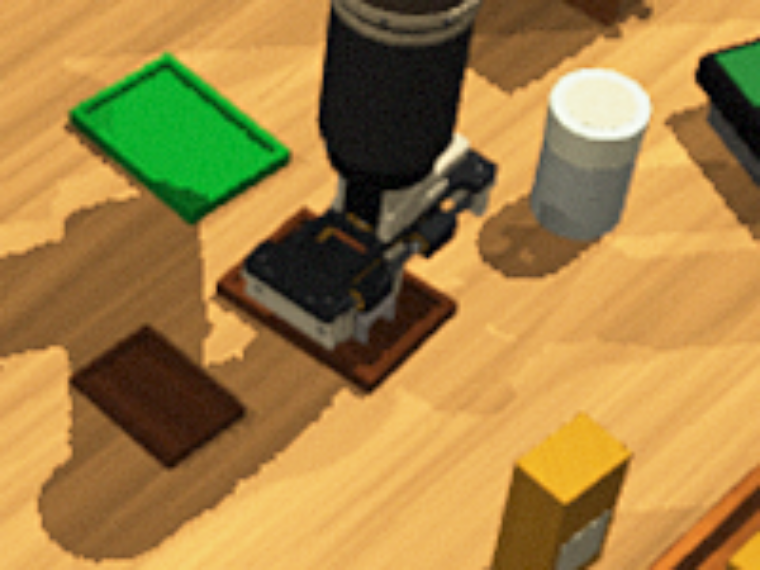

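Call:
{"op": "carry_out", "data": {
  "targets": [
    [[0, 0, 0, 0, 0, 0.05, -1], [0, 0, 0, 0, 0, 0.05, -1], [0, 0, 0, 0, 0, 0, -1]]
  ]
}}

```text
t: 30.5
eef_pos: [0.5014, 0.2527, 0.1929]
ee_rot: [-3.141, 0.002, 0.052]
force: [0.6, -0.2, -0.7]
width: 0.0337
```

Call:
{"op": "carry_out", "data": {
  "targets": [
    [[0, 0, 0, 0, 0, 0, -0.15], [0, 0, 0, 0, 0, 0, -0.1], [0, 0, 0, 0, 0, 0, -0.08], [0, 0, 0, 0, 0, 0, -0.08], [0, 0, 0, 0, 0, 0, -0.08]]
  ]
}}

```text
t: 31.12
eef_pos: [0.5014, 0.2527, 0.1926]
ee_rot: [-3.141, 0.003, 0.052]
force: [0.6, -0.3, -0.1]
width: 0.0407
```

Released. I'll rise slowly at first, then clear away.

Call:
{"op": "carry_out", "data": {
  "targets": [
    [[0, 0, 0, 0, 0, -0.3, -0.08], [0, 0, 0, 0, 0, -0.5, -0.08], [0, 0, 0, 0, 0, -1, -0.08], [0, 0, 0, 0, 0, -1, -0.08], [0, 0, 0, 0, 0, -1, -0.08], [0, 0, 0, 0, 0, -1, 0.5], [0, 0, 0, 1, 0, -1, 0.5], [0, 0, 0, 1, 0, -1, 0.5], [0, 0, 0, -1, 1, -0.5, 0.5], [0, 0, 0, -1, 1, 0, 0.5], [0, 0, 0, -1, 1, 0, 0.5], [0, 0, 0, -1, 1, 0, 0.5], [0, 0, 0, -1, 1, 0, 0.5], [0, 0, 0, -1, 1, 0, 0.5], [0, 0, 0, -1, 1, 0, 0.5], [0, 0, 0, 0, 0, 0, 0.5]]
  ]
}}

```text
t: 33.12
eef_pos: [0.3845, 0.0698, 0.3765]
ee_rot: [-3.14, 0.001, 0.051]
force: [0.4, 0.6, 0.1]
width: 0.0656
```

```bash
python3 - <<'E'
from h import *
pic,d=arm.grab_frame("scene"); cv2.imwrite("pics/scene19.png",pic[:,:,::-1]); cv2.imwrite("pics/scene19c.png",cv2.resize(pic[150:260,320:460,::-1],None,fx=5,fy=5,interpolation=cv2.INTER_CUBIC))
pt,dt=arm.grab_frame("top"); cv2.imwrite("pics/top19.png",pt[:,:,::-1])
w=cloud("scene",d).reshape(-1,3)
k=(w[:,0]>.415)&(w[:,0]<.535)&(w[:,1]>.22)&(w[:,1]<.29)&(w[:,2]>.021)&(w[:,2]<.06); print(k.sum(),rect(w[k][:,:2]) if k.any() else 0,np.percentile(w[k][:,2],[50,95]))
print(arm.get_state()["t"])
E
```

```text
247 (array([474.6, 256. ]), array([40.9, 98.2]), 85.7) [0.0299413  0.03616232]
33.225
```

View pics/scene19.png

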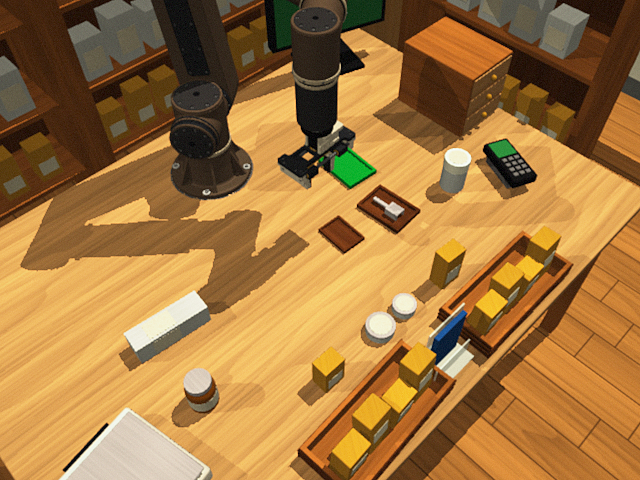

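View pics/scene19c.png

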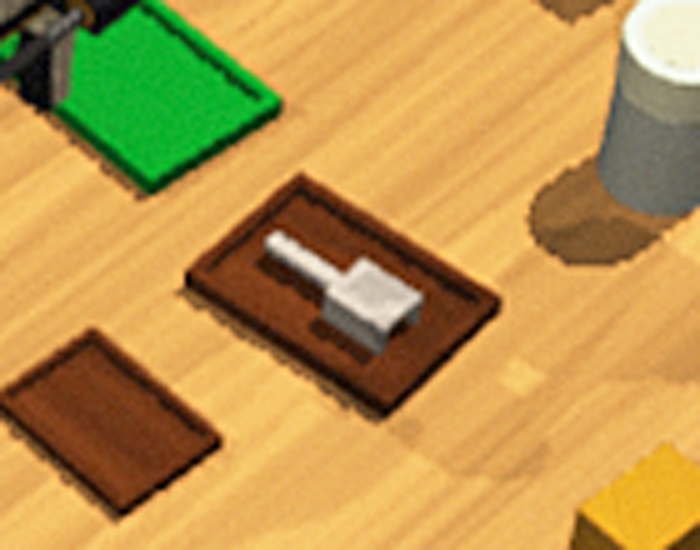

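View pics/top19.png

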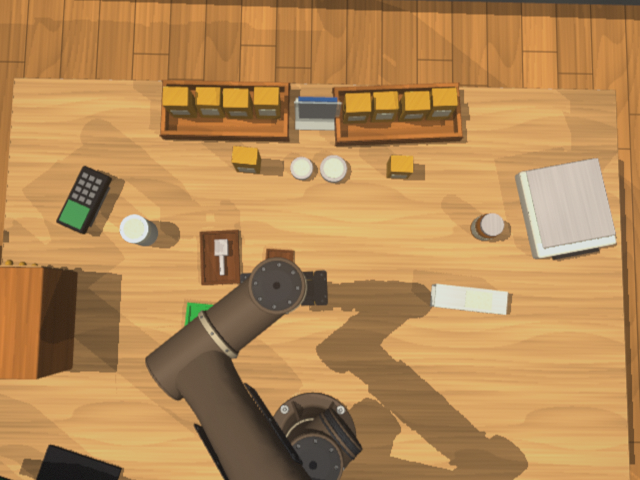

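The scoop lies level in the large dark tray at (209,388) in the scene view, along its length. The caddy lies on its side at (325,168), the other goods haven't moved, and the gripper is in free air.

```bash
python3 - <<'E'
from station import arm
print(arm.job_done(), arm.get_state()["t"])
E
```

```text
the job is handed in; nothing more can be done
the job is handed in; nothing more can be done
```

The job is done and handed in at about 33 s of the 72 s allowed; no verdict is reported.

**What I did:** I laid the caddy on its side with the scoop inside and let go. I then took hold of it again near the foot, raised the foot and tipped it about 55° mouth-down until the scoop slid out. The caddy went back down on its side on bare counter. I gripped the scoop by its bowl and set it in the large dark-brown tray, not the small brown or the green one.

**Last checks:**
- **Scoop:** it rests level in the middle of the tray, bowl open side down. It measures within about 3 mm of the tray centre and about 1° of the tray's length, by depth from the scene camera.
- **Caddy:** it lies on its side on the bare counter.
- **Other goods:** in both pictures they stand where they did at the start.
- **Robot:** it was clear of everything when I handed in. The wrist force readings at the end of each move were all under 7 N.

**Disagreements:** the two cameras differed by about 3 mm on the tray's position and by 3 to 13 mm on the bowl's. I used averages, and both the grip and the placing went in cleanly. Once, a network reported a round tin (about row 307, col 405 in the scene view) as the scoop with the highest confidence; I ignored it because the picture showed otherwise.

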